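# Lean the rinsed cutting boards to drain on a tilted rack

## Robot

A 6-joint arm with a two-finger parallel gripper is mounted at the origin on the work surface. World frame = base frame: x ahead of the robot, y to its left, z up, the work surface at z = 0. Lengths are in mm, angles in rad, forces in N, time in s.
With the tool pointing down it reaches from about 350 to 975 mm from the base axis. Payload 7.1 kg.
Tool frame: the origin (TCP) lies between the finger pads; the fingertips stand 14 mm ahead of it and the grasp point (between the pads) lies 5 mm behind it; z points along the fingers, y is the direction in which the jaws open and shut (so a half turn about z gives the same grasp; the last joint's range is limited). The gripper opens to 88 mm and grips with 3 to 60 N. Pads are 20 mm wide; open, the fingers measure 115 mm over their backs; the gripper's body (75 mm by 178 mm) begins 61 mm behind the grasp point.
Start: joints at [-1.148, 0.423, 1.63, -0, 1.089, -0.019], TCP at [267.244, -564.965, 236.675] pointing down, gripper open.
Joint ranges: [-3, 3], [-0.9, 2.11], [0.09, 2.58], [-1.31, 4.45], [0.11, 2.69], [-2.54, 2.54]. Speed limits (rad/s): [2.39, 2.39, 3.01, 3.14, 3.14, 3.14].

## Interface

Orientations are given as a rotation vector (axis times angle).
In Python, from workcell import get_obs, get_image, calibration, close_job, regions_of, place_of gives the robot as it stands.
- The arm moves only by the tool move_arm, never from a script. Its argument "deltas" is a list of rows, each a list of 5 numbers: the closure in counts, from 0 (fully open) to 255 (shut), then the shift along the tool's x, y, z in m, then the turn about the tool's z in rad. In form: [[grip, x, y, z, roll], ...]. A call has 1 to 5 rows; each row is the pose to reach, as a shift and turn from the pose commanded when the call began, along the tool's axes at that moment; what a row does not reach only later rows make up. A row lasts 1/12 s, in which the tool goes at most 41.7 mm and 7.16 degrees, less where a joint would pass 70% of its speed; a pose out of reach is approached as far as the arm can. A call with a gripper value outside its range is refused whole. The fingers move at their own pace and stop on an object; the grip force is fixed at half the most. Time passes only in rows, so rows that repeat a pose let the fingers close. It gives the time, the measured TCP pose, the force and the opening at its end, in the units of the state.
- get_obs(): the state, without advancing time (a new reading comes with each control period).
- get_image(name): name is "scene" or "top" or "wrist"; returns the picture (384x512x3 uint8, blue, green, red); there is no depth.
- calibration(name): a dict with "intrinsics" (3x3 intrinsics, pixels), "distortion" ([k1, k2, p1, p2, k3] as OpenCV has them; the pictures are not rectified), "world_to_cam" (4x4, takes a point from world to camera coordinates); the wrist camera has in their place "hand_eye" (4x4, takes a point from camera to tool coordinates, whose origin is the TCP and whose axes are the flange's). Camera axes: x right, y down, z forward; pixel columns grow to the right and rows downward; lengths in mm; the calibration is good to about 2 mm. A picture is of the moment at which its call begins: read the wrist's pose just before it. calibration takes no time and is no camera call.
- close_job(): hands the job in, once; it reports no verdict.
Trained networks look in the newest picture that a camera, given by its name, has taken for a name from the list of things; names that differ only in an ending like _2 or _b are one class to them, and where a whole thing is asked for, a point or a joint stands for the part that bears it (a point fixed in the world has none). Each returns a list of dicts, best first, with "conf" (0 to 1); they miss things now and then, are a little off and sometimes report something else, mostly with a low value. They report only what shows in the picture. A call takes as long as a camera call. They do not tell look-alikes from the thing itself.
- regions_of(camera, name): "region" (384x512 bool, what is visible of it).
- place_of(camera, name): "location" ([x, y, z] in mm, in world coordinates, good to about 4 mm: a listed point, or the origin of a listed thing).
The state is a dict: "t": time; "qpos": joint angles; "qvel": joint speeds; "joint_torque": joint torques, N m; "ee_pos": TCP position; "orientation": TCP orientation; "ft_force": force on the tool from outside, world axes, zero at the start; "moment": the same for the moment, N m; "width": finger opening in mm.
Only numpy, scipy, OpenCV 4.12 (cv2) and the standard library are available. Lean on these libraries where they do the work, as an engineer would, in place of code of your own. Each camera call takes 0.05 s, during which the arm holds its last target.

## Task

The two rinsed cutting boards are standing in the steel pans. Lean each one, on its short edge as it stands now, in the draining-rack bay with the strip of its own colour: lower edge on the rubber mat close in at the foot of the back and board lying flat against both rails, so that it has the same slant as the rack's back, and let go so that it stays without sliding. Set them down gently, do not push the rack's back off its set slant, and do not shift or tip the squeeze bottle, the syrup jar or the steel jug.

Things in the scene. Friction and masses are not known exactly. Their poses are not given: they have to be found in the camera images.
- board_yellow: yellow cutting board, flat slab 10 mm thick (x), 150 wide (y), 250 long (z), 0.27 to 0.45 kg; origin at its middle. Starts on a short edge in its pan, leaning 30 degrees from upright: foot in the pan's far (+x) bottom corner, underside (-x face) on the near (-x) rim, upper end (+z) free for 77 mm beyond the rim, to be gripped across the 10 mm.
- board_green: green cutting board, flat slab 10 mm thick (x), 150 wide (y), 250 long (z), 0.27 to 0.45 kg; origin at its middle. Starts on a short edge in its pan, leaning 30 degrees from upright: foot in the pan's far (+x) bottom corner, underside (-x face) on the near (-x) rim, upper end (+z) free for 77 mm beyond the rim, to be gripped across the 10 mm.
- bay_yellow (a point): foot of the yellow bay: midway between its dividers, on the back's pivot line, level with the mat's top (16 mm above the counter). Axes tilt with the back: z up along the back, y along the rails, x square out of the back to the rack's open front (away from the robot), where the board stands. A board flat on both rails with its edge on the mat has its middle at x +9, y 0, z +123 mm.
- bay_green (a point): foot of the green bay: midway between its dividers, on the back's pivot line, level with the mat's top (16 mm above the counter). Axes tilt with the back: z up along the back, y along the rails, x square out of the back to the rack's open front (away from the robot), where the board stands. A board flat on both rails with its edge on the mat has its middle at x +9, y 0, z +123 mm.
- back (a joint): slant of the rack's back from upright, rad (0 upright; grows as its top leans to the rear, the robot's side). Clamped by hand knobs: it carries the boards and only gives way to a hard shove (4 N m).
- top_rail (a point): middle of the back's top rail, 165 mm up the slant; axes as the bay points. Back: steel rods; rails of 8 mm diameter at 45 and 165 mm up, stiles of 6 mm at y -188, 0, +188 mm, and at each stile, 45 mm up, a divider prong 6 mm thick standing 51 mm out to the front. A bay is 182 mm clear; nothing of the back is more than 169 mm up the slant.
- rack: draining rack, fixed: steel tray (x -72 to +102 mm, 404 mm long in y, rim 18 mm high) with a non-slip ribbed rubber mat, top 16 mm above the counter; origin under the pivot line at counter height, mid-length; +x is its open front, away from the robot. Yellow strip on the front rim at the +y bay, green at the -y bay. End cheeks 51 mm high with black hand knobs, out to y +-223 mm.
- pan_yellow: ninth-size deep steel pan holding the yellow board (on the left or on the right), fixed; open, upright walls, 178 mm (y) by 108 (x) over the flange, inside 161 x 94, rim 150 mm above the counter; origin under its centre. Board foot at the +x wall, top out over the -x rim.
- pan_green: ninth-size deep steel pan holding the green board (on the left or on the right), fixed; open, upright walls, 178 mm (y) by 108 (x) over the flange, inside 161 x 94, rim 150 mm above the counter; origin under its centre. Board foot at the +x wall, top out over the -x rim.
- squeeze_bottle: white squeeze bottle with red pointed nozzle, 58 mm diameter, 150 mm high, stands loose on the counter; origin at the centre of its underside. Leave alone.
- syrup_jar: amber syrup jar with yellow lid, 72 mm diameter, 115 mm high, stands loose on the counter; origin at the centre of its underside. Leave alone.
- steel_jug: small open steel jug with a side handle, 76 mm diameter, 95 mm high, stands loose on the counter left of the rack; origin at the centre of its underside. Leave alone.
Things that resemble listed ones, but are neither listed nor needed, are in the scene too. There is more than one size of the board_yellow; the job needs the larger.

How it is judged (in metres and radians):
At the end, for the whole second after the job is handed in: Each board rests still in the bay of its own colour: face and long side parallel to the back (about 4 degrees), lower edge on the mat at its foot (board middle 3 to 19 mm out from the pivot plane and 110 to 134 mm up it), within 20 mm of the bay's middle (angle between the x axis of board_yellow and the x axis of bay_yellow, either way round below 0.065 rad and angle between the z axis of board_yellow and the z axis of bay_yellow, either way round below 0.07 rad and x of board_yellow in the frame of bay_yellow between 0.003 and 0.019 m and y of board_yellow in the frame of bay_yellow between -0.02 and 0.02 m and z of board_yellow in the frame of bay_yellow between 0.11 and 0.134 m and linear speed of each of board_yellow, board_green below 0.02 m/s and angular speed of each of board_yellow, board_green below 0.1 rad/s and angle between the x axis of board_green and the x axis of bay_green, either way round below 0.065 rad and angle between the z axis of board_green and the z axis of bay_green, either way round below 0.07 rad and x of board_green in the frame of bay_green between 0.003 and 0.019 m and y of board_green in the frame of bay_green between -0.02 and 0.02 m and z of board_green in the frame of bay_green between 0.11 and 0.134 m); the robot touches nothing.
It fails at once if the squeeze bottle is shifted by more than 25 mm or tipped by more than 20 degrees (distance of squeeze_bottle from where it was at the start of the episode above 0.025 m or angle between squeeze_bottle's own z axis and vertical above 0.35 rad).
It fails at once if the syrup jar is shifted by more than 25 mm or tipped by more than 20 degrees (distance of syrup_jar from where it was at the start of the episode above 0.025 m or angle between syrup_jar's own z axis and vertical above 0.35 rad).
It fails at once if the steel jug is shifted by more than 25 mm or tipped by more than 20 degrees (distance of steel_jug from where it was at the start of the episode above 0.025 m or angle between steel_jug's own z axis and vertical above 0.35 rad).
It fails at once if the rack's back is pushed off its set angle (its top rail moves more than 12 mm) (distance of top_rail from where it was at the start of the episode above 0.012 m).
It fails at once if a board is dropped or rammed onto the rack (more than 60 N) (contact force between any of board_yellow, board_green and rack above 60 N).
It also fails if it takes over 72 s, if anything falls off the work surface, if the arm or the gripper's body presses on something with over 40 N, if the wrist force passes 120 N, or if a joint passes its speed limit or range.

## Working session

There is one attempt and no reset: what is moved stays moved. The work goes in short steps, Python scripts to look and compute and a tool call to move; the robot and the scene stay as the last step left them, time stands still between calls to the robot, and variables do not carry over. Pictures are saved under pics/ and viewed, and the job is handed in when it is done.

Besides the shell and the picture viewer there is one more tool, called after "Call:" by a JSON object that holds its "method" and its "body", one argument or row to a line. move_arm: Moves the arm, as the interface text tells. Its arguments: {"type":"object","properties":{"deltas":{"type":"array","items":{"type":"array","items":{"type":"number"}}}},"required":["deltas"]}

```bash
ls; mkdir -p pics
cat > h.py <<'E'
import numpy as np, cv2
from workcell import *
def save(n,f):
    im=get_image(n); cv2.imwrite('pics/'+f+'.png',im); return im
E
python3 - <<'E'
from h import *
o=get_obs(); print(o)
save('scene','s0'); 
for n in ['board_yellow','board_green','bay_yellow','bay_green','top_rail','rack','pan_yellow','pan_green','squeeze_bottle','syrup_jar','steel_jug']:
    print(n,[(round(d['conf'],2),np.round(d['location']).tolist()) for d in place_of('scene',n)][:4])
save('top','t0')
for n in ['board_yellow','board_green','bay_yellow','bay_green','top_rail','rack','pan_yellow','pan_green','squeeze_bottle','syrup_jar','steel_jug']:
    print(n,[(round(d['conf'],2),np.round(d['location']).tolist()) for d in place_of('top',n)][:4])
for n in ['scene','top','wrist']: print(calibration(n))
E
```

```text
pics
{'t': 0.0, 'qpos': array([-1.14798193e+00,  4.23792771e-01,  1.63065644e+00,  3.45681879e-05,
        1.08861304e+00, -1.90056515e-02]), 'qvel': array([ 0.00264986,  0.00264441,  0.00026195,  0.00242954, -0.00062317,
       -0.00083221]), 'joint_torque': array([ 8.61936969e-04, -5.44619215e+01, -2.73662531e+01,  6.42513600e-02,
        2.29377311e-02, -1.12987755e-04]), 'ee_pos': array([ 267.05644263, -564.49824388,  235.94488612]), 'orientation': array([-3.06384184e+00, -6.88036900e-01,  4.15616309e-04]), 'ft_force': array([1.14545269, 0.76737773, 0.3491936 ]), 'moment': array([-0.01861959, -0.01200168,  0.01935503]), 'width': 87.86664050889377}
board_yellow [(0.87, [216.0, -411.0, 4.0]), (0.62, [439.0, -323.0, 111.0])]
board_green [(0.89, [431.0, 322.0, 113.0])]
bay_yellow [(0.56, [648.0, 42.0, 16.0])]
bay_green [(0.75, [646.0, -142.0, 17.0])]
top_rail [(0.85, [579.0, -45.0, 164.0])]
rack [(0.95, [646.0, -47.0, 1.0])]
pan_yellow [(0.87, [451.0, -323.0, -1.0])]
pan_green [(0.96, [450.0, 331.0, 2.0])]
squeeze_bottle [(0.64, [381.0, 80.0, 4.0])]
syrup_jar [(0.76, [399.0, -71.0, 5
[... 1849 characters left out ...]
,
       [ 0.00000000e+00,  0.00000000e+00,  0.00000000e+00,
         1.00000000e+00]])}
{'intrinsics': array([[298.6607941 ,   0.        , 256.93583319],
       [  0.        , 298.6607941 , 191.5833548 ],
       [  0.        ,   0.        ,   1.        ]]), 'distortion': array([-0.01624073,  0.        ,  0.        ,  0.        ,  0.        ]), 'hand_eye': array([[ 9.97498927e-06, -9.63869019e-01, -2.66376639e-01,
         7.20563459e+01],
       [ 9.99999961e-01,  8.37000035e-05, -2.65416861e-04,
         1.32650928e-01],
       [ 2.78122815e-04, -2.66376626e-01,  9.63868983e-01,
        -1.48815413e+02],
       [ 0.00000000e+00,  0.00000000e+00,  0.00000000e+00,
         1.00000000e+00]])}
```

View pics/s0.png

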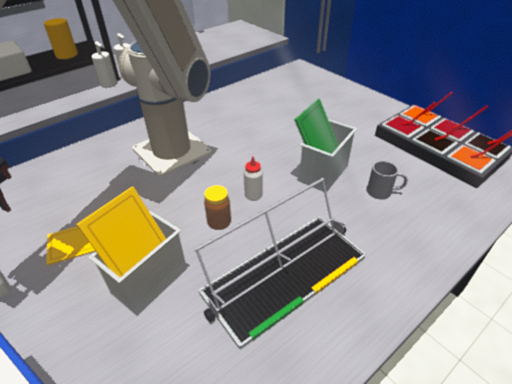

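View pics/t0.png

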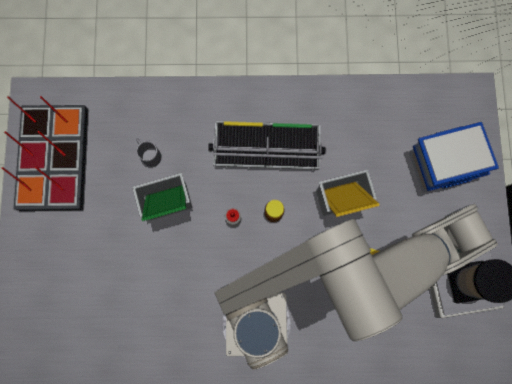

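```bash
cat >> h.py <<'E'
from scipy.optimize import minimize
from scipy.spatial.transform import Rotation as R
def proj(n,P):
    c=calibration(n); T=c['world_to_cam']; rv,_=cv2.Rodrigues(T[:3,:3])
    p,_=cv2.projectPoints(np.asarray(P,float).reshape(-1,3),rv,T[:3,3],c['intrinsics'],c['distortion']); return p.reshape(-1,2)
def ray(n,uv,z):
    c=calibration(n); T=c['world_to_cam']
    p=cv2.undistortPoints(np.array(uv,float).reshape(-1,1,2),c['intrinsics'],c['distortion']).reshape(-1,2)
    d=np.c_[p,np.ones(len(p))]@T[:3,:3]; o=-T[:3,:3].T@T[:3,3]
    return o+d*((z-o[2])/d[:,2])[:,None]
def boxpts(pos,Rm,size=(10,150,250)):
    s=np.array(size)/2
    return np.array([[a,b,c] for a in(-1,1) for b in(-1,1) for c in(-1,1)])*s@Rm.T+pos
E
python3 - <<'E'
from h import *
im={'top':cv2.imread('pics/t0.png'),'scene':cv2.imread('pics/s0.png')}
hsv={k:cv2.cvtColor(v,cv2.COLOR_BGR2HSV) for k,v in im.items()}
def crop(n,x0,y0,x1,y1,f,k=6):
    cv2.imwrite('pics/'+f+'.png',cv2.resize(im[n][y0:y1,x0:x1],None,fx=k,fy=k,interpolation=cv2.INTER_CUBIC))
crop('top',120,160,250,235,'c_tg')
crop('top',305,165,435,240,'c_ty')
crop('top',200,110,330,180,'c_tr')
print(R.from_rotvec(get_obs()['orientation']).as_matrix().round(3))
E
```

```text
[[ 0.904  0.428 -0.   ]
 [ 0.428 -0.904  0.   ]
 [-0.    -0.    -1.   ]]
```

View pics/c_tg.png

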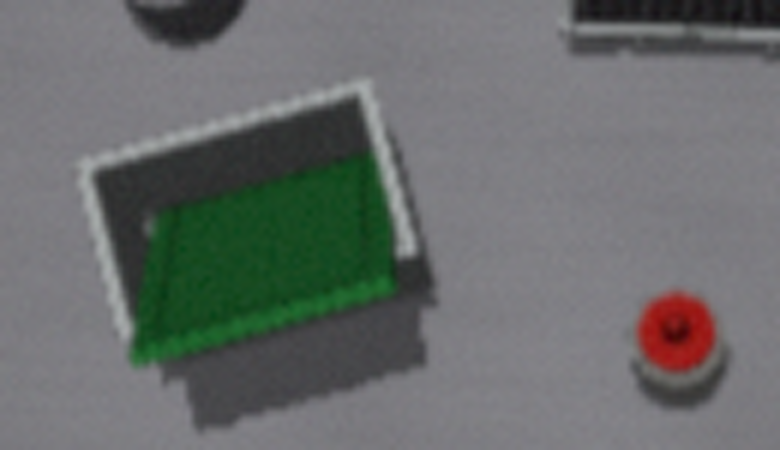

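View pics/c_ty.png

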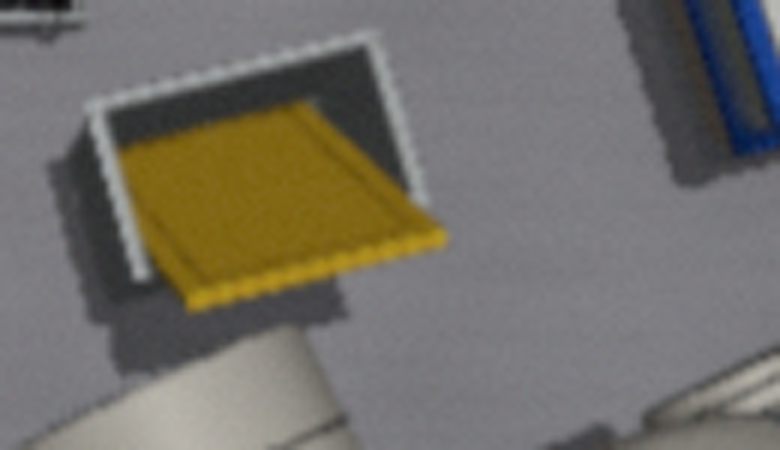

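View pics/c_tr.png

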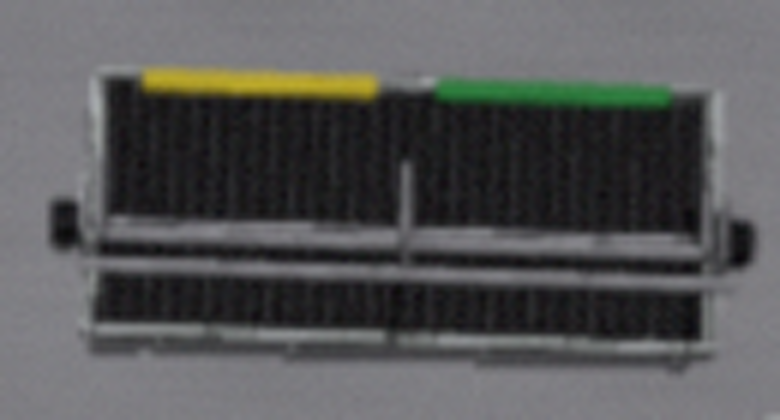

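```bash
cat > fit.py <<'E'
from h import *
im={'top':cv2.imread('pics/t0.png'),'scene':cv2.imread('pics/s0.png')}
hsv={k:cv2.cvtColor(v,cv2.COLOR_BGR2HSV) for k,v in im.items()}
def mask(n,lo,hi,win):
    m=cv2.inRange(hsv[n],lo,hi); w=np.zeros_like(m); x0,y0,x1,y1=win; w[y0:y1,x0:x1]=1; return (m>0)&(w>0)
S=4
def hull(n,P):
    p=proj(n,P); m=np.zeros((384*S,512*S),np.uint8)
    cv2.fillConvexPoly(m,cv2.convexHull(((p+0.5)*S).astype(np.float32)).astype(np.int32),1)
    return cv2.resize(m.astype(np.float32),(512,384),interpolation=cv2.INTER_AREA)
def bpose(q):
    x,y,yaw=q # foot mid bottom
    Rm=R.from_euler('z',yaw).as_matrix()@R.from_euler('y',-np.pi/6).as_matrix()
    # lowest corner: +x? leaning to -x: lowest is -x bottom corner
    low=Rm@np.array([-5,0,-125]); c=np.array([x,y,2])-low*np.array([0,0,1])
    return c,Rm
def cost(q,ms):
    c,Rm=bpose(q); s=0
    for n,m in ms.items():
        h=hull(n,boxpts(c,Rm)); s+=1-np.minimum(h,m).sum()/np.maximum(h,m).sum()
    return s
for nm,lo,hi,wt,ws,q0 in [('g',(45,80,30),(75,255,255),(125,170,200,235),(285,90,350,160),(431,319,.25)),('y',(15,120,80),(35,255,255),(310,170,390,225),(75,185,170,280),(435,-323,.25))]:
    ms={'top':mask('top',lo,hi,wt),'scene':mask('scene',lo,hi,ws)}
    for use in (['top'],['scene'],['top','scene']):
        f=lambda q:cost(q,{k:ms[k] for k in use})
        r=minimize(f,q0,method='Nelder-Mead',options=dict(initial_simplex=np.array(q0)+np.array([[0,0,0],[10,0,0],[0,10,0],[0,0,.1]]),xatol=.05,fatol=1e-5))
        print(nm,use,r.x.round(3),round(r.fun,3),bpose(r.x)[0].round(1))
k=6
def px(off,pts): return (np.array(pts)+.5)/k-.5+np.array(off)
for nm,off,pts in [('g',(120,160),[(80,162),(365,82)]),('y',(305,165),[(88,105),(375,34)])]:
    P=ray('top',px(off,pts),150); d=P[0]-P[1]; L=np.linalg.norm(d); yaw=np.arctan2(d[1],d[0])-np.pi/2
    print('pan',nm,P.round(1),L.round(1),'yaw',yaw.round(3),'centre',(P.mean(0)+R.from_euler('z',yaw).as_matrix()@[-54,0,0]).round(1))
# rack: strips at z18: front rim x +102
P=ray('top',px((200,110),[(142,80),(378,88),(435,90),(670,97),(95,72),(720,92)]),18); print(P.round(1))
P=ray('top',px((200,110),[(92,264),(735,282),(407,273)]),165); print('rail',P.round(1))
P=ray('top',px((200,110),[(92,345),(715,352)]),0); print(P.round(1))
E
python3 fit.py
```

```text
g ['top'] [4.29520e+02 3.21016e+02 2.87000e-01] 0.058 [429.5 321.  112.8]
g ['scene'] [4.14983e+02 3.39515e+02 4.06000e-01] 0.421 [415.  339.5 112.8]
g ['top', 'scene'] [4.29252e+02 3.21819e+02 2.97000e-01] 0.505 [429.3 321.8 112.8]
y ['top'] [ 4.35800e+02 -3.27318e+02  2.06000e-01] 0.098 [ 435.8 -327.3  112.8]
y ['scene'] [ 4.26853e+02 -3.23677e+02  3.17000e-01] 0.376 [ 426.9 -323.7  112.8]
y ['top', 'scene'] [ 4.35474e+02 -3.26650e+02  2.40000e-01] 0.482 [ 435.5 -326.7  112.8]
pan g [[477.  422.9 150. ]
 [522.8 258.7 150. ]] 170.4 yaw 0.272 centre [447.9 326.3 150. ]
pan y [[ 485.6 -226.6  150. ]
 [ 526.  -395.8  150. ]] 174.0 yaw 0.235 centre [ 453.3 -323.8  150. ]
[[ 750.6  116.2   18. ]
 [ 743.6  -35.1   18. ]
 [ 741.9  -71.6   18. ]
 [ 735.4 -222.1   18. ]
 [ 756.3  146.3   18. ]
 [ 738.4 -254.3   18. ]]
rail [[ 588.5  137.   165. ]
 [ 573.4 -237.7  165. ]
 [ 581.1  -46.6  165. ]]
[[ 580.7  149.2    0. ]
 [ 571.6 -247.5    0. ]]
```

```bash
cat >> h.py <<'E'
import json,sys
def tool(): 
    o=get_obs(); M=R.from_rotvec(o['orientation']).as_matrix(); return o['ee_pos'],M,np.degrees(np.arctan2(M[1,0],M[0,0]))
def go(x,y,z,yawdeg):
    p,M,a=tool(); d=M.T@(np.array([x,y,z])-p)/1000
    r=-np.radians((yawdeg-a+180)%360-180)
    print('at',p.round(1),'yaw',round(a,2),'-> shift',d.round(4),'roll',round(r,4),'rows',np.ceil(max(np.linalg.norm(d)/.0417,abs(r)/.125)))
E
python3 -c "
from h import *
go(600,-130,400,88)"
```

```text
at [ 267.2 -565.   236.7] yaw 25.31 -> shift [ 0.4868 -0.2509 -0.1633] roll -1.0941 rows 14.0
```

Call:
{"method": "move_arm", "body": {
  "deltas": [
    [0,0,0,-0.04,-0.1],
    [0,0.02,-0.01,-0.076,-0.22],
    [0,0.05,-0.025,-0.1,-0.34],
    [0,0.085,-0.043,-0.12,-0.46],
    [0,0.12,-0.062,-0.135,-0.58]
  ]
}}

```text
t: 1.62
ee_pos: [347.9, -460.0, 372.6]
orientation: [2.735, 1.541, 0.001]
ft_force: [1.8, -1.0, -0.9]
width: 88.0
```

```bash
python3 -c "
from h import *
go(600,-130,400,88); print(get_obs()['t'])"
```

```text
at [ 347.9 -460.   372.6] yaw 58.8 -> shift [ 0.4128  0.0448 -0.0277] roll -0.5097 rows 10.0
1.6167
```

Call:
{"method": "move_arm", "body": {
  "deltas": [
    [0,0.04,0.0045,-0.01,-0.11],
    [0,0.08,0.009,-0.02,-0.22],
    [0,0.12,0.013,-0.027,-0.33],
    [0,0.16,0.0175,-0.027,-0.44],
    [0,0.2,0.022,-0.027,-0.51]
  ]
}}

```text
t: 2.03
ee_pos: [471.4, -299.5, 398.3]
orientation: [2.257, 2.183, 0.001]
ft_force: [0.0, -0.9, -0.1]
width: 88.2
```

```bash
python3 -c "
from h import *
go(600,-130,400,88); print(get_obs()['t'])"
```

```text
at [ 471.4 -299.5  398.3] yaw 88.08 -> shift [ 0.1738  0.1229 -0.0016] roll 0.0014 rows 6.0
2.0333
```

Call:
{"method": "move_arm", "body": {
  "deltas": [
    [0,0.034,0.024,0,0],
    [0,0.068,0.048,0,0],
    [0,0.102,0.072,0,0],
    [0,0.136,0.096,0,0],
    [0,0.17,0.12,0,0]
  ]
}}

```text
t: 2.45
ee_pos: [597.8, -134.1, 397.6]
orientation: [2.264, 2.178, 0.0]
ft_force: [0.7, -0.7, 0.7]
width: 87.9
```

```bash
cat >> h.py <<'E'
def wcam(M,p):
    c=calibration('wrist'); T=np.eye(4); T[:3,:3]=M; T[:3,3]=p
    W=T@c['hand_eye']; return c,W
def wproj(M,p,P):
    c,W=wcam(M,p); T=np.linalg.inv(W); rv,_=cv2.Rodrigues(T[:3,:3])
    q,_=cv2.projectPoints(np.asarray(P,float).reshape(-1,3),rv,T[:3,3],c['intrinsics'],c['distortion']); return q.reshape(-1,2)
def wray(M,p,uv,z):
    c,W=wcam(M,p)
    q=cv2.undistortPoints(np.array(uv,float).reshape(-1,1,2),c['intrinsics'],c['distortion']).reshape(-1,2)
    d=np.c_[q,np.ones(len(q))]@W[:3,:3].T; o=W[:3,3]
    return o+d*((z-o[2])/d[:,2])[:,None]
E
python3 -c "
from h import *
p,M,a=tool(); save('wrist','w1'); np.savez('w1.npz',p=p,M=M); print(p,a,get_obs()['t'])
for n in ['rack','top_rail','bay_yellow','bay_green']: print(n,[(round(d['conf'],2),np.round(d['location'],1).tolist()) for d in place_of('wrist',n)][:2])
im=cv2.imread('pics/w1.png'); cv2.imwrite('pics/w1b.png',cv2.resize(im,(800,600),interpolation=cv2.INTER_CUBIC))
"
```

```text
[ 597.79482554 -134.0868245   397.58946754] 87.77045780387205 2.5
rack [(0.89, [647.2, -51.0, -0.3])]
top_rail [(0.66, [581.6, -44.8, 165.4]), (0.4, [401.1, -71.0, -0.5])]
bay_yellow [(0.93, [654.6, 44.6, 19.8])]
bay_green [(0.8, [643.8, -142.3, 18.2])]
```

View pics/w1b.png

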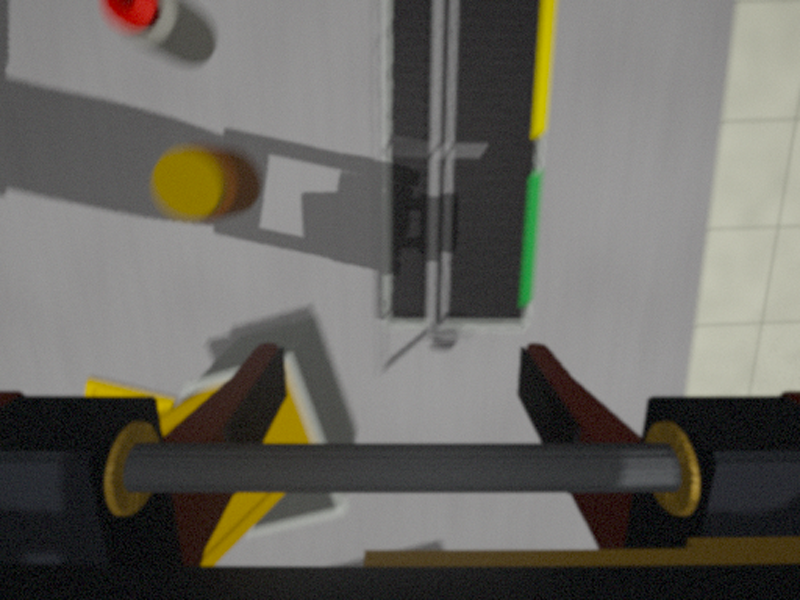

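```bash
python3 -c "
from h import *
im=cv2.imread('pics/w1.png')
c=im[0:240,225:365]; cv2.imwrite('pics/w1c.png',cv2.resize(c[120:240],None,fx=5,fy=5,interpolation=cv2.INTER_CUBIC)); cv2.imwrite('pics/w1d.png',cv2.resize(c[:120],None,fx=5,fy=5,interpolation=cv2.INTER_CUBIC))
"
```

```text
(no output)
```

View pics/w1c.png

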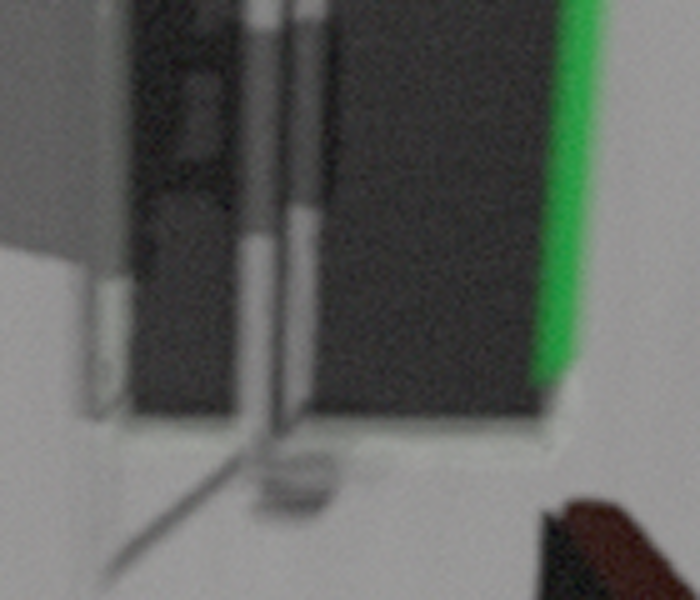

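View pics/w1d.png

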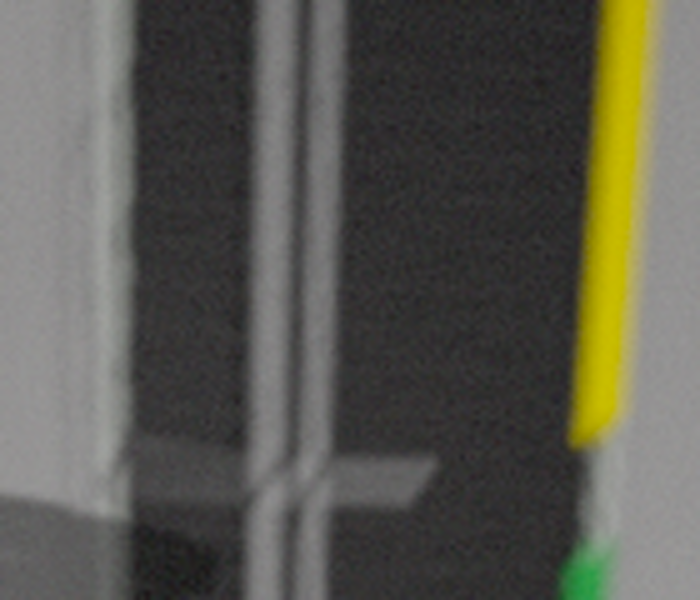

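```bash
cat > rack.py <<'E'
from h import *
from scipy.optimize import least_squares
w=np.load('w1.npz'); M=w['M'];p=w['p']
def px(x,y,half): return np.array([(x+.5)/5-.5+225,(y+.5)/5-.5+(120 if half=='c' else 0)])
top=[px(278,0,'d'),px(269,400,'d'),px(263,0,'c'),px(257,350,'c')]
low=[px(328,0,'d'),px(316,400,'d'),px(309,0,'c'),px(302,350,'c')]
fro=[px(655,0,'d'),px(625,400,'d'),px(603,0,'c'),px(572,350,'c')]
c,W=wcam(M,p)
def rays(uv):
    q=cv2.undistortPoints(np.array(uv,float).reshape(-1,1,2),c['intrinsics'],c['distortion']).reshape(-1,2)
    return W[:3,3],np.c_[q,np.ones(len(q))]@W[:3,:3].T
def res(q,frontx=102):
    x0,yaw,th=q; ex=np.array([np.cos(yaw),np.sin(yaw),0]); out=[]
    O=np.array([x0,-48*1.0,0])
    for uv,X,Z in [(top,-165*np.sin(th),16+165*np.cos(th)),(low,-45*np.sin(th),16+45*np.cos(th)),(fro,frontx,18)]:
        o,d=rays(uv); P=o+d*((Z-o[2])/d[:,2])[:,None]; out+=list((P-O)@ex-X)
    return np.array(out)
r=least_squares(res,[648,-.04,.42]); print(r.x, res(r.x).round(1), 'slant deg',np.degrees(r.x[2]))
f=lambda q:res(q)[:8]
r2=least_squares(f,[648,-.04,.42]); print(r2.x,res(r2.x).round(1))
for th in np.radians([20,22.5,25,27.5]):
  r3=least_squares(lambda q:res([q[0],q[1],th]),[648,-.04]); print(np.degrees(th),r3.x,r3.cost,r3.fun.round(1))
# top camera rail
k=6
def tp(pts): return (np.array(pts)+.5)/k-.5+np.array((200,110))
print('mid stile wrist z165',wray(M,p,[px(270,478,'d')],165)[0].round(1), 'low', wray(M,p,[px(313,480,'d')],57)[0].round(1))
print('left rim inner z18',wray(M,p,[px(132,100,'d'),px(130,350,'c')],18).round(1),'end inner',wray(M,p,[px(400,415,'c'),px(400,450,'c')],18).round(1))
E
python3 rack.py
```

```text
[ 6.53110672e+02 -4.75511308e-02  1.65517483e-01] [-0.8 -0.6 -0.8 -0.1  1.6  1.9  1.8  3.4 -1.  -0.3 -2.2 -2.8] slant deg 9.483453210017258
[ 6.56285484e+02 -4.25967615e-02  1.88595108e-01] [ 0.3  0.1 -0.4 -0.   0.1 -0.1 -0.5  0.5 -3.4 -3.3 -5.5 -6.7]
20.0 [ 6.65759975e+02 -4.48917458e-02] 963.0629530189798 [ 16.5  16.6  16.2  16.8  -2.5  -2.5  -2.8  -1.5 -13.3 -12.8 -14.9 -15.8]
22.5 [ 6.68687889e+02 -4.43677260e-02] 1450.7244826035528 [ 20.6  20.5  20.2  20.7  -3.5  -3.5  -3.8  -2.6 -16.1 -15.7 -17.8 -18.8]
25.0 [ 6.71573846e+02 -4.38892323e-02] 2030.0459744784225 [ 24.5  24.4  24.   24.5  -4.4  -4.5  -4.9  -3.7 -18.9 -18.6 -20.7 -21.8]
27.5 [ 6.74412377e+02 -4.34573864e-02] 2695.241516450042 [ 28.4  28.3  27.9  28.3  -5.3  -5.5  -5.9  -4.7 -21.7 -21.4 -23.6 -24.7]
mid stile wrist z165 [627.  -46.3 165. ] low [648. -43.  57.]
left rim inner z18 [[ 595.8   76.5   18. ]
 [ 582.8 -203.3   18. ]] end inner [[ 681.7 -232.1   18. ]
 [ 681.8 -245.8   18. ]]
```

```bash
python3 -c "
from h import *
im=cv2.imread('pics/s0.png')
cv2.imwrite('pics/s0c.png',cv2.resize(im[170:350,190:370],None,fx=4.4,fy=3.3,interpolation=cv2.INTER_CUBIC))
"
```

```text
(no output)
```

View pics/s0c.png

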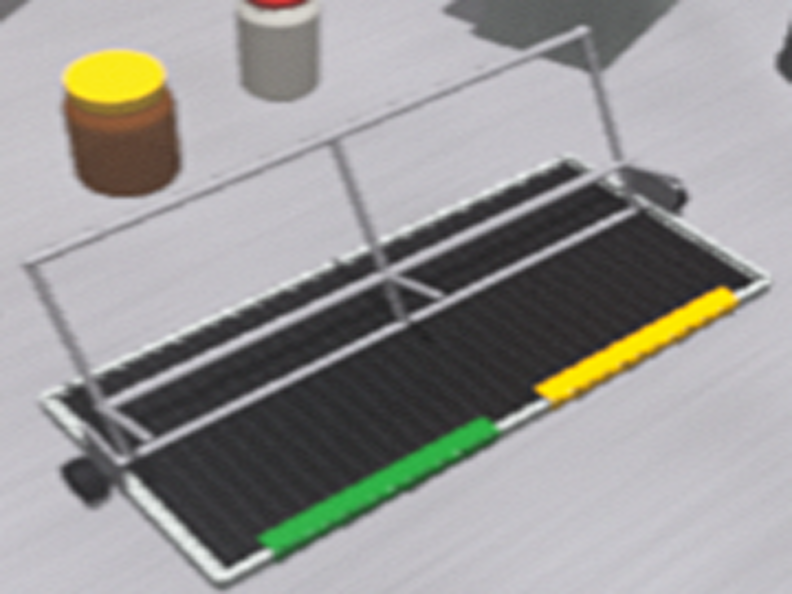

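```bash
sed -i 's/for uv,X,Z in \[.*/for uv,X,Z in [(top,-45*np.sin(th),16+45*np.cos(th)),(low,0,ZP),(fro,frontx,18)]:/; s/^top=/ZP=16\ntop=/' rack.py
cat >> rack.py <<'E'
# combine with top camera
k=6
tt=tp([(92,264),(250,268),(735,282)]); tl=tp([(105,222),(250,228),(700,243)])
def res2(q):
    x0,yaw,th,dx=q; ex=np.array([np.cos(yaw),np.sin(yaw),0]); O=np.array([x0,-48.,0]); out=list(res([x0,yaw,th]))
    for uv,s in [(tt,165)]:
        Z=16+s*np.cos(th); out+=list((ray('top',uv,Z)-O)@ex+s*np.sin(th)-dx)
    return np.array(out+[dx/2])
r=least_squares(res2,[648,-.04,.42,0]); print('comb',r.x,np.degrees(r.x[2]),r.fun.round(1))
print('top lower band as pivot z16',ray('top',tl,16).round(1),'as lower rail',ray('top',tl,57).round(1),'rail',ray('top',tt,165).round(1))
E
python3 rack.py
```

```text
[ 6.51838357e+02 -4.68262497e-02  4.21781905e-01] [-0.2 -0.  -0.3  0.6 -0.2  0.  -0.2  1.5  0.4  1.  -0.9 -1.6] slant deg 24.166323057597353
[ 6.52119836e+02 -4.28483005e-02  4.28742136e-01] [ 0.3  0.1 -0.5  0.   0.1 -0.1 -0.6  0.6  0.7  0.9 -1.3 -2.5]
20.0 [ 6.50799691e+02 -4.69325279e-02] 16.64765240394543 [-2.3 -2.1 -2.4 -1.5  0.8  1.1  0.9  2.6  1.4  2.1  0.1 -0.6]
22.5 [ 6.51425958e+02 -4.68679615e-02] 5.762542598609065 [-1.1 -0.8 -1.2 -0.2  0.2  0.4  0.3  1.9  0.8  1.4 -0.5 -1.2]
25.0 [ 6.52043043e+02 -4.68058109e-02] 4.227240770435987 [ 0.2  0.4  0.1  1.  -0.4 -0.2 -0.4  1.3  0.2  0.8 -1.1 -1.8]
27.5 [ 6.52649772e+02 -4.67463610e-02] 11.6117184440377 [ 1.4  1.6  1.3  2.2 -1.  -0.8 -1.   0.7 -0.4  0.2 -1.7 -2.4]
mid stile wrist z165 [627.  -46.3 165. ] low [648. -43.  57.]
left rim inner z18 [[ 595.8   76.5   18. ]
 [ 582.8 -203.3   18. ]] end inner [[ 681.7 -232.1   18. ]
 [ 681.8 -245.8   18. ]]
comb [ 6.51977182e+02 -4.45939027e-02  4.34222791e-01 -1.51438483e+00] 24.879133282178714 [ 0.5  0.4 -0.   0.6 -0.  -0.  -0.4  1.   0.6  1.  -1.1 -2.1 -0.9 -0.2
  0.7 -0.8]
top lower band as pivot z16 [[ 657.1  139.9   16. ]
 [ 652.2   47.7   16. ]
 [ 639.  -238.3   16. ]] as lower rail [[ 645.2  137.1   57. ]
 [ 640.4   46.9   57. ]
 [ 627.5 -232.7   57. ]] rail [[ 588.5  137.   165. ]
 [ 585.1   44.9  165. ]
 [ 573.4 -237.7  165. ]]
```

```bash
python3 -c "
from h import *
go(381.4,-341,310,103.5)"
```

```text
at [ 596.7 -135.9  397.1] yaw 87.82 -> shift [-0.2131 -0.2072  0.0873] roll -0.2738 rows 8.0
```

Call:
{"method": "move_arm", "body": {
  "deltas": [
    [0,-0.028,-0.027,0.0,-0.06],
    [0,-0.056,-0.054,0.01,-0.12],
    [0,-0.084,-0.081,0.025,-0.18],
    [0,-0.112,-0.108,0.035,-0.24],
    [0,-0.14,-0.135,0.05,-0.274]
  ]
}}

```text
t: 3.12
ee_pos: [454.1, -272.7, 347.9]
orientation: [1.943, 2.466, -0.0]
ft_force: [-0.0, -1.1, 0.1]
width: 87.5
```

```bash
python3 -c "
from h import *
go(381.4,-341,300,103.5)"
```

```text
at [ 454.1 -272.7  347.9] yaw 103.54 -> shift [-0.0493 -0.0867  0.0478] roll 0.0007 rows 3.0
```

Call:
{"method": "move_arm", "body": {
  "deltas": [
    [0,-0.016,-0.029,0.016,0],
    [0,-0.032,-0.058,0.032,0],
    [0,-0.049,-0.087,0.048,0],
    [0,-0.049,-0.087,0.048,0]
  ]
}}

```text
t: 3.45
ee_pos: [377.2, -341.1, 296.8]
orientation: [-1.95, -2.457, 0.002]
ft_force: [-0.6, 1.0, -0.5]
width: 87.9
```

```bash
python3 -c "
from h import *
go(381.4,-341,209,103.5)
p,M,a=tool(); im=save('wrist','w2'); np.savez('w2.npz',p=p,M=M)
q=wproj(M,p,[[381.4,-341,221]]); print(q)
Rz=R.from_euler('z',.235).as_matrix(); P=np.array([453.3,-323.8,0])
for pt in [(-86.6,-75,218.5),(-86.6,75,218.5),(-78,75,223.5),(-78,-75,223.5),(47,75,2),(47,-75,2)]:
    q=wproj(M,p,P+Rz@np.array(pt))[0]; cv2.circle(im,tuple(int(v) for v in q.round()),2,(255,0,255),1)
cv2.imwrite('pics/w2b.png',cv2.resize(im,(800,600)))
"
```

```text
at [ 377.2 -341.1  296.8] yaw 103.12 -> shift [-0.0011  0.0044  0.0877] roll -0.0067 rows 3.0
[[263.29535117 205.67195094]]
```

View pics/w2b.png

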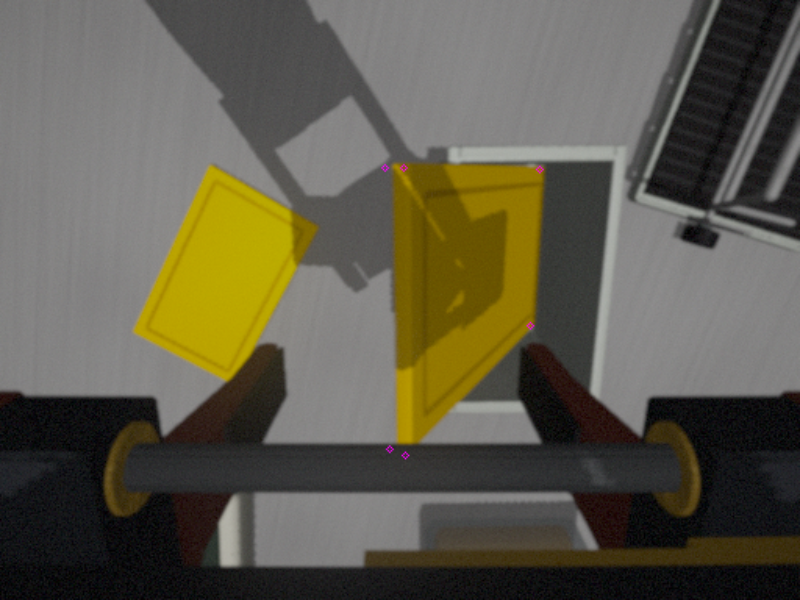

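Call:
{"method": "move_arm", "body": {
  "deltas": [
    [0,0.002,0.008,0.02,0],
    [0,0.002,0.008,0.045,0],
    [0,0.002,0.008,0.07,0],
    [0,0.002,0.008,0.088,0],
    [80,0.002,0.008,0.088,0]
  ]
}}

```text
t: 3.92
ee_pos: [389.1, -333.5, 208.9]
orientation: [-1.944, -2.462, -0.001]
ft_force: [0.2, -0.0, 0.5]
width: 83.8
```

```bash
python3 -c "
from h import *
go(384.6,-337,209,103.5); print(get_obs()['ft_force'],get_obs()['width'])
p,M,a=tool(); im=save('wrist','w3'); np.savez('w3.npz',p=p,M=M)
cv2.imwrite('pics/w3b.png',cv2.resize(im,(800,600)))
"
```

```text
at [ 389.1 -333.5  208.9] yaw 103.41 -> shift [-0.0024 -0.0052 -0.0001] roll -0.0015 rows 1.0
[ 0.2474923  -0.00483078  0.45261814] 83.76013707147263
```

View pics/w3b.png

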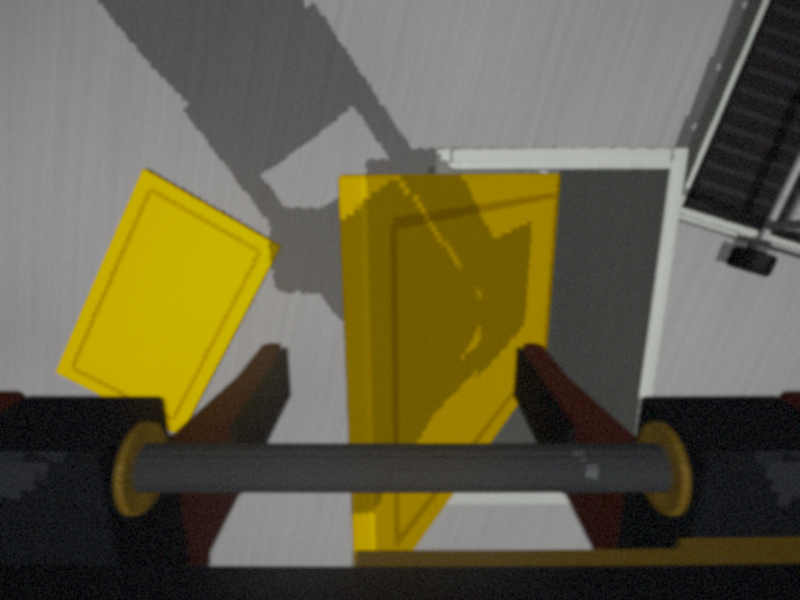

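Call:
{"method": "move_arm", "body": {
  "deltas": [
    [150,0,0,0,0],
    [150,0,0,0,0],
    [150,0,0.0,0,0],
    [150,-0.002,0.008,-0.002,0],
    [150,-0.002,0.018,-0.006,0]
  ]
}}

```text
t: 4.38
ee_pos: [409.0, -332.8, 218.2]
orientation: [1.947, 2.465, -0.0]
ft_force: [-1.6, 0.2, 0.7]
width: 47.3
```

```bash
cat >> h.py <<'E'
def loc(c=(453.3,-323.8),yaw=.235):
    o=get_obs(); p,M,a=tool(); d=p[:2]-np.array(c); x=d@[np.cos(yaw),np.sin(yaw)]; y=d@[-np.sin(yaw),np.cos(yaw)]
    print('t',round(o['t'],2),'x\',y\',z',round(x,1),round(y,1),round(p[2],1),'yaw',round(a,2),'F',o['ft_force'].round(1),'M',o['moment'].round(2),'w',round(o['width'],1),'p',p.round(1))
E
python3 -c "
from h import *
loc()"
```

```text
t 4.38 x',y',z -45.2 1.6 218.2 yaw 103.41 F [-1.6  0.2  0.7] M [-0.05  0.08  0.01] w 47.3 p [ 409.  -332.8  218.2]
```

Call:
{"method": "move_arm", "body": {
  "deltas": [
    [150,0,0.012,-0.003,0],
    [150,0,0.024,-0.007,0],
    [150,0,0.036,-0.011,0],
    [150,0,0.048,-0.014,0],
    [150,0,0.06,-0.017,0]
  ]
}}

```text
t: 4.8
ee_pos: [468.6, -318.0, 234.8]
orientation: [1.945, 2.467, 0.0]
ft_force: [-0.0, -0.2, -0.3]
width: 36.2
```

```bash
python3 -c "
from h import *
loc(); im=save('scene','s3'); cv2.imwrite('pics/s3b.png',cv2.resize(im[130:330,40:240],(800,600)))"
```

```text
t 4.8 x',y',z 16.3 2.1 234.8 yaw 103.5 F [-0.  -0.2 -0.3] M [ 0.   -0.09  0.02] w 36.2 p [ 468.6 -318.   234.8]
```

View pics/s3b.png

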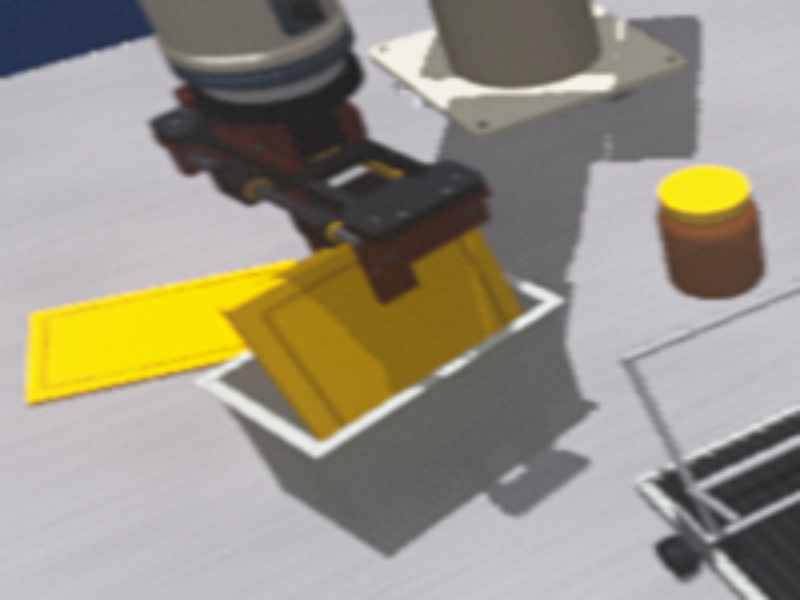

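Call:
{"method": "move_arm", "body": {
  "deltas": [
    [150,0.001,0.012,-0.002,0],
    [150,0.001,0.024,-0.003,0],
    [155,0.001,0.033,-0.003,0],
    [175,0.001,0.032,-0.003,0],
    [200,0.001,0.03,-0.003,0]
  ]
}}

```text
t: 5.27
ee_pos: [496.3, -310.3, 237.1]
orientation: [-1.944, -2.467, 0.0]
ft_force: [-0.5, -0.1, -0.2]
width: 24.5
```

```bash
python3 -c "
from h import *
loc()"
```

```text
t 5.27 x',y',z 45.0 3.2 237.1 yaw 103.52 F [-0.5 -0.1 -0.2] M [-0.03 -0.08 -0.01] w 24.5 p [ 496.3 -310.3  237.1]
```

Call:
{"method": "move_arm", "body": {
  "deltas": [
    [230,0,0.0,0,0],
    [255,0,0,0,0],
    [255,0,0,0,0],
    [255,0,0,0,0]
  ]
}}

```text
t: 5.6
ee_pos: [495.4, -310.6, 237.2]
orientation: [-1.946, -2.466, 0.0]
ft_force: [0.1, -0.0, -1.0]
width: 9.8
```

```bash
python3 -c "
from h import *
loc(); im=save('scene','s4'); cv2.imwrite('pics/s4b.png',cv2.resize(im[130:330,40:240],(800,600)))"
```

```text
t 5.6 x',y',z 44.0 3.0 237.2 yaw 103.44 F [ 0.1 -0.  -1. ] M [-0.    0.05  0.01] w 9.8 p [ 495.4 -310.6  237.2]
```

View pics/s4b.png

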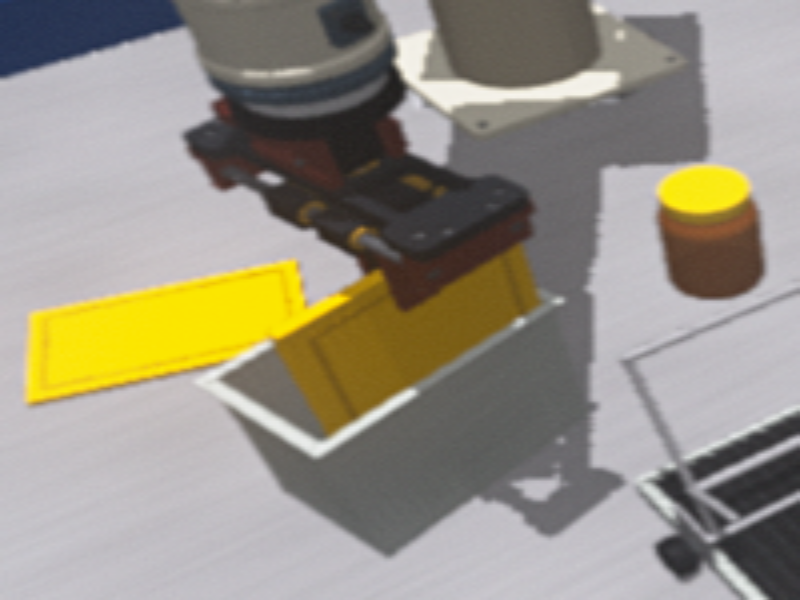

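Call:
{"method": "move_arm", "body": {
  "deltas": [
    [255,0,-0.002,-0.01,0],
    [255,0,-0.003,-0.03,0],
    [255,0,-0.003,-0.06,0],
    [255,0,-0.003,-0.095,0],
    [255,0,-0.003,-0.135,0]
  ]
}}

```text
t: 6.07
ee_pos: [491.9, -310.7, 372.9]
orientation: [-1.944, -2.464, 0.0]
ft_force: [0.4, -0.1, -3.3]
width: 9.5
```

```bash
python3 -c "
from h import *
loc(); go(672,46,440,87.5)"
```

```text
t 6.07 x',y',z 40.6 3.8 372.9 yaw 103.45 F [ 0.4 -0.1 -3.3] M [-0.09 -0.17  0.  ] w 9.5 p [ 491.9 -310.7  372.9]
at [ 491.9 -310.7  372.9] yaw 103.45 -> shift [ 0.3052  0.258  -0.0669] roll 0.2784 rows 10.0
```

Call:
{"method": "move_arm", "body": {
  "deltas": [
    [255,0.01,0.01,-0.035,0.05],
    [255,0.04,0.035,-0.067,0.11],
    [255,0.07,0.06,-0.067,0.17],
    [255,0.1,0.085,-0.067,0.23],
    [255,0.13,0.11,-0.067,0.278]
  ]
}}

```text
t: 6.48
ee_pos: [570.0, -157.9, 441.2]
orientation: [2.272, 2.167, 0.002]
ft_force: [0.7, -0.8, -4.0]
width: 9.9
```

```bash
python3 -c "
from h import *
loc(); go(672,46,440,87.45)"
```

```text
t 6.48 x',y',z 152.1 134.2 441.2 yaw 87.3 F [ 0.7 -0.8 -4. ] M [-0.09 -0.16 -0.  ] w 9.9 p [ 570.  -157.9  441.2]
at [ 570.  -157.9  441.2] yaw 87.3 -> shift [0.2084 0.0923 0.0013] roll -0.0027 rows 6.0
```

Call:
{"method": "move_arm", "body": {
  "deltas": [
    [255,0.036,0.016,0,0],
    [255,0.073,0.032,0,0],
    [255,0.11,0.048,0,0],
    [255,0.147,0.064,0,0],
    [255,0.18,0.08,0,0]
  ]
}}

```text
t: 6.9
ee_pos: [657.5, 19.5, 439.9]
orientation: [-2.268, -2.173, -0.0]
ft_force: [1.6, -1.0, -2.1]
width: 10.1
```

Call:
{"method": "move_arm", "body": {
  "deltas": [
    [255,0.02,0.009,0,0],
    [255,0.028,0.013,0,0],
    [255,0.028,0.013,0,0],
    [255,0.028,0.013,0,0]
  ]
}}

```text
t: 7.23
ee_pos: [671.1, 44.2, 439.3]
orientation: [-2.268, -2.174, 0.002]
ft_force: [0.1, -0.5, -3.3]
width: 9.6
```

```bash
python3 -c "
from h import *
loc((656.2,46),-.0446); go(672,46,440,87.45)
p,M,a=tool();im=save('wrist','w5');np.savez('w5.npz',p=p,M=M); cv2.imwrite('pics/w5b.png',cv2.resize(im,(800,600)))
im=save('scene','s5'); cv2.imwrite('pics/s5b.png',cv2.resize(im,(800,600)))"
```

```text
t 7.23 x',y',z 15.0 -1.2 439.3 yaw 87.56 F [ 0.1 -0.5 -3.3] M [-0.03 -0.07  0.  ] w 9.6 p [671.1  44.2 439.3]
at [671.1  44.2 439.3] yaw 87.56 -> shift [ 0.0019  0.0008 -0.0007] roll 0.0019 rows 1.0
```

View pics/w5b.png

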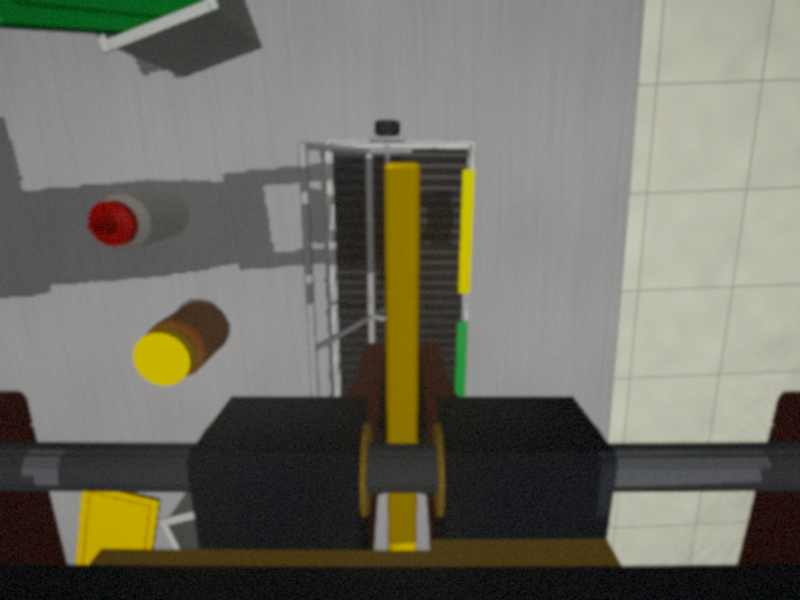

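View pics/s5b.png

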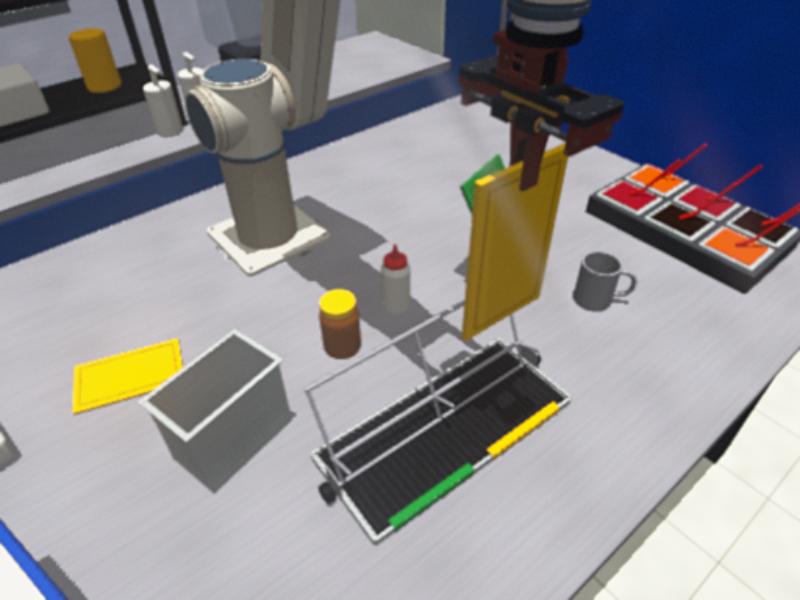

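```bash
python3 -c "
from h import *
w=np.load('w5.npz');M=w['M'];p=w['p']
s=.64
for z in (450,454,458): print(z,wray(M,p,[(385*s,163*s),(419*s,163*s),(387*s,400*s),(418*s,400*s)],z).round(1).tolist())
print(wray(M,p,[(391*s,546*s)],454))
print('strip ends z18',wray(M,p,[(475*s,170*s),(471*s,293*s)],18).round(1),'tray +y corner',wray(M,p,[(475*s,142*s)],18).round(1))
print('lower rail', wray(M,p,[(373*s,180*s),(372*s,310*s)],16+45*.907).round(1))
# predicted pivot points
e=-.0446; 
im=cv2.imread('pics/w5.png')
def rk(x,y,zz,th=.434): 
    X=x; return np.array([652+x*np.cos(e)-y*np.sin(e),-46.5+x*np.sin(e)+y*np.cos(e),zz])
def bk(xo,y,up,th=.434): return rk(xo*np.cos(th)-up*np.sin(th),y,16+up*np.cos(th)+xo*np.sin(th))
L=[(bk(0,188,165),bk(0,-188,165)),(bk(0,188,45),bk(0,-188,45)),(bk(0,188,0),bk(0,-188,0)),(rk(102,202,18),rk(102,-202,18)),(rk(102,202,18),rk(-72,202,18)),(rk(-72,202,18),rk(-72,-202,18)),(bk(0,0,45),bk(51,0,45)),(bk(0,0,45),bk(0,0,165)),(bk(0,188,45),bk(0,188,165))]
for a,b in L:
    q=wproj(M,p,np.linspace(a,b,40)); 
    for u in q:
        if 0<=u[0]<512 and 0<=u[1]<384: im[int(u[1]),int(u[0])]=(255,0,255)
cv2.imwrite('pics/w5c.png',cv2.resize(im[70:270,170:330],None,fx=4,fy=3,interpolation=cv2.INTER_NEAREST))
"
```

```text
450 [[669.2, 118.7, 450.0], [678.8, 118.3, 450.0], [666.0, 44.4, 450.0], [676.1, 44.0, 450.0]]
454 [[669.3, 118.6, 454.0], [678.7, 118.2, 454.0], [666.2, 46.5, 454.0], [676.0, 46.1, 454.0]]
458 [[669.4, 118.6, 458.0], [678.5, 118.2, 458.0], [666.4, 48.6, 458.0], [675.9, 48.2, 458.0]]
[[664.68804121 -10.16131487 454.        ]]
strip ends z18 [[759.6 113.5  18. ]
 [754.4 -36.3  18. ]] tray +y corner [[759.7 144.9  18. ]]
lower rail [[641.2 107.7  56.8]
 [631.3 -41.9  56.8]]
```

View pics/w5c.png

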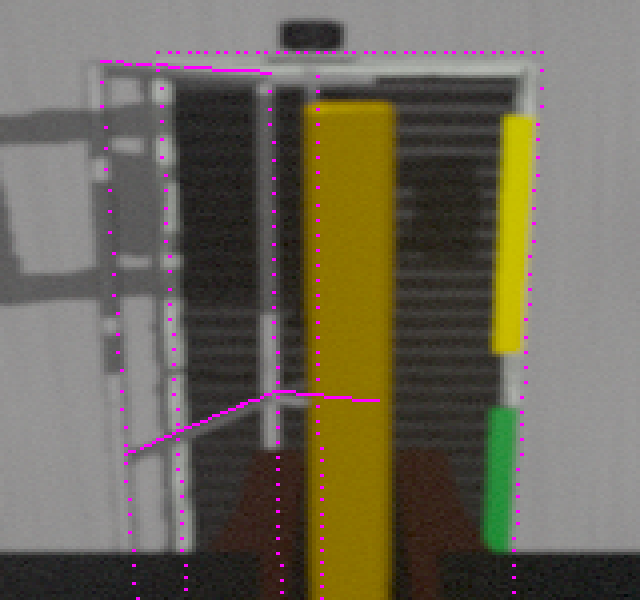

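```bash
python3 -c "
from h import *
loc((654.5,45.5),-.0446); go(665.5,46,265,87.45)"
```

```text
t 7.33 x',y',z 16.6 -1.6 439.7 yaw 87.47 F [ 0.2 -0.7 -3.9] M [ 0.02 -0.05  0.01] w 9.4 p [671.   43.2 439.7]
at [671.   43.2 439.7] yaw 87.47 -> shift [ 0.0027 -0.0056  0.1747] roll 0.0003 rows 5.0
```

Call:
{"method": "move_arm", "body": {
  "deltas": [
    [255,0.003,-0.005,0.03,0],
    [255,0.003,-0.005,0.07,0],
    [255,0.003,-0.005,0.105,0],
    [255,0.003,-0.005,0.14,0],
    [255,0.003,-0.005,0.165,0]
  ]
}}

```text
t: 7.75
ee_pos: [664.9, 45.9, 271.7]
orientation: [-2.27, -2.17, 0.004]
ft_force: [-0.5, 0.1, -3.1]
width: 9.6
```

Call:
{"method": "move_arm", "body": {
  "deltas": [
    [255,0,0,0.004,0],
    [255,0,0,0.007,0],
    [255,0,0,0.009,0],
    [255,0,0,0.01,0],
    [255,0,0,0.01,0]
  ]
}}

```text
t: 8.17
ee_pos: [667.7, 47.6, 266.5]
orientation: [2.268, 2.171, 0.004]
ft_force: [0.5, 0.0, -3.8]
width: 10.2
```

```bash
python3 -c "
from h import *
loc((654.5,45.5),-.0446); 
im=save('scene','s6'); cv2.imwrite('pics/s6b.png',cv2.resize(im[150:350,180:380],(800,600),interpolation=cv2.INTER_CUBIC))"
```

```text
t 8.17 x',y',z 13.1 2.7 266.5 yaw 87.52 F [ 0.5  0.  -3.8] M [-0.06 -0.1  -0.01] w 10.2 p [667.7  47.6 266.5]
```

View pics/s6b.png

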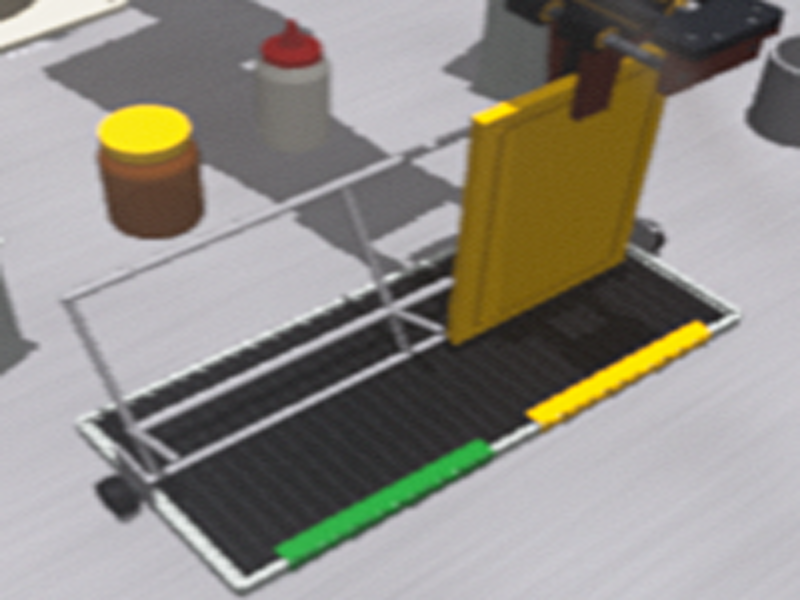

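Call:
{"method": "move_arm", "body": {
  "deltas": [
    [255,0,0,0.003,0],
    [255,0,0,0.006,0],
    [255,0,0,0.008,0],
    [255,0,0,0.009,0],
    [255,0,0,0.01,0]
  ]
}}

```text
t: 8.63
ee_pos: [666.6, 47.9, 254.1]
orientation: [-2.268, -2.173, 0.0]
ft_force: [-0.1, -0.7, -2.8]
width: 9.9
```

```bash
python3 -c "
from h import *
loc((654.5,45.5),-.0446);
o=get_obs(); print(o['qpos'].round(4),o['qvel'].round(3))"
```

```text
t 8.63 x',y',z 12.0 2.9 254.1 yaw 87.54 F [-0.1 -0.7 -2.8] M [-0.01 -0.07 -0.08] w 9.9 p [666.6  47.9 254.1]
[0.0539 0.4695 1.5123 0.     1.1601 0.0968] [-0.001  0.009  0.009  0.002 -0.022 -0.001]
```

Call:
{"method": "move_arm", "body": {
  "deltas": [
    [255,0,0,0.001,0],
    [255,0,0,0.0015,0],
    [255,0,0,0.002,0]
  ]
}}

```text
t: 8.88
ee_pos: [666.7, 47.9, 252.3]
orientation: [-2.269, -2.173, 0.0]
ft_force: [-0.8, 0.5, -3.3]
width: 10.1
```

```bash
python3 -c "
from h import *
loc((654.5,45.5),-.0446)"
```

```text
t 8.88 x',y',z 12.1 2.9 252.3 yaw 87.54 F [-0.8  0.5 -3.3] M [-0.05 -0.06 -0.07] w 10.1 p [666.7  47.9 252.3]
```

Call:
{"method": "move_arm", "body": {
  "deltas": [
    [255,0,-0.001,0.0005,0],
    [255,0,-0.001,0.001,0],
    [255,0,-0.001,0.0015,0],
    [255,0,-0.001,0.0015,0]
  ]
}}

```text
t: 9.22
ee_pos: [665.8, 47.8, 251.0]
orientation: [2.269, 2.173, 0.0]
ft_force: [-0.4, -0.1, -2.3]
width: 9.6
```

Call:
{"method": "move_arm", "body": {
  "deltas": [
    [255,0,0,0.0005,0],
    [255,0,0,0.001,0],
    [255,0,0,0.0015,0],
    [255,0,0,0.0015,0]
  ]
}}

```text
t: 9.55
ee_pos: [666.1, 47.6, 250.8]
orientation: [2.268, 2.172, 0.001]
ft_force: [-2.4, -1.6, 5.9]
width: 10.3
```

Call:
{"method": "move_arm", "body": {
  "deltas": [
    [225,0,0,-0.0005,0],
    [214,0,0,-0.001,0],
    [214,0,0,-0.001,0],
    [214,0,-0.003,-0.002,0],
    [212,0,-0.008,-0.003,0]
  ]
}}

```text
t: 9.97
ee_pos: [657.7, 48.3, 252.2]
orientation: [-2.269, -2.173, -0.0]
ft_force: [-0.5, -0.2, 0.1]
width: 14.5
```

```bash
python3 -c "
from h import *
loc((654.5,45.5),-.0446); 
im=save('scene','s7'); cv2.imwrite('pics/s7b.png',cv2.resize(im[150:350,180:380],(800,600),interpolation=cv2.INTER_CUBIC))"
```

```text
t 9.97 x',y',z 3.1 2.9 252.2 yaw 87.53 F [-0.5 -0.2  0.1] M [-0.04 -0.08  0.02] w 14.5 p [657.7  48.3 252.2]
```

View pics/s7b.png

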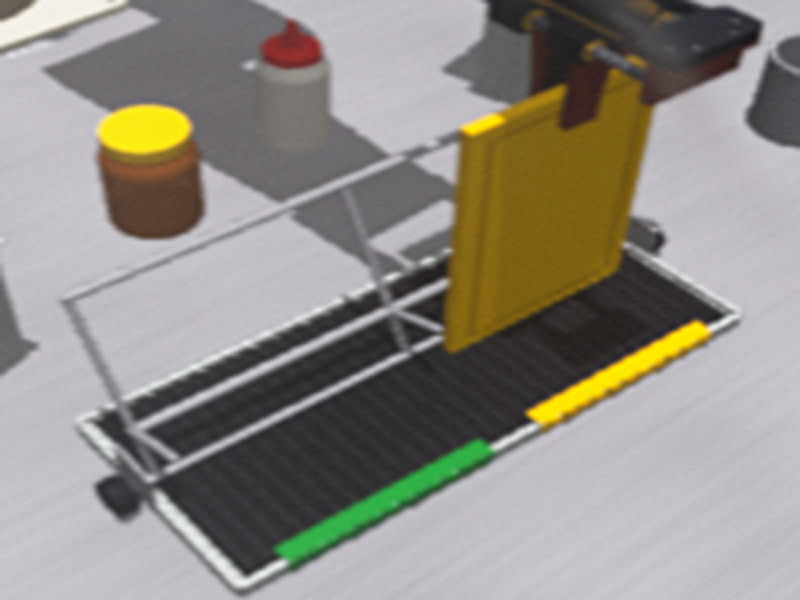

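Call:
{"method": "move_arm", "body": {
  "deltas": [
    [209,0,-0.008,0,0],
    [207,0,-0.016,0,0],
    [204,0,-0.024,0.001,0],
    [200,0,-0.032,0.002,0],
    [196,0,-0.04,0.003,0]
  ]
}}

```text
t: 10.43
ee_pos: [616.6, 50.0, 249.2]
orientation: [-2.268, -2.173, 0.0]
ft_force: [-1.0, 0.1, -0.1]
width: 19.9
```

```bash
python3 -c "
from h import *
loc((654.5,45.5),-.0446); 
im=save('scene','s8'); cv2.imwrite('pics/s8b.png',cv2.resize(im[150:350,180:380],(800,600),interpolation=cv2.INTER_CUBIC))"
```

```text
t 10.43 x',y',z -38.1 2.8 249.2 yaw 87.54 F [-1.   0.1 -0.1] M [ 0.01 -0.09 -0.01] w 19.9 p [616.6  50.  249.2]
```

View pics/s8b.png

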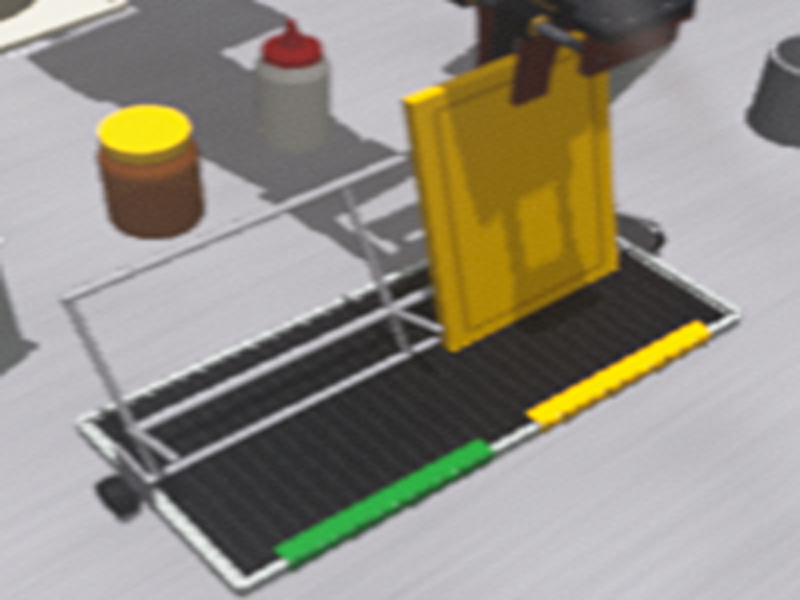

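Call:
{"method": "move_arm", "body": {
  "deltas": [
    [193,0,-0.008,0.0015,0],
    [190,0,-0.016,0.003,0],
    [187,0,-0.023,0.005,0],
    [184,0,-0.029,0.007,0],
    [182,0,-0.034,0.009,0]
  ]
}}

```text
t: 10.9
ee_pos: [582.9, 51.5, 240.1]
orientation: [-2.268, -2.173, 0.0]
ft_force: [-0.1, 0.4, -0.3]
width: 25.0
```

Call:
{"method": "move_arm", "body": {
  "deltas": [
    [180,0,-0.004,0.001,0],
    [180,0,-0.008,0.002,0],
    [180,0,-0.011,0.003,0],
    [180,0,-0.014,0.003,0],
    [180,0,-0.017,0.003,0]
  ]
}}

```text
t: 11.32
ee_pos: [566.6, 52.1, 237.4]
orientation: [2.269, 2.173, 0.0]
ft_force: [-0.2, -0.2, -0.0]
width: 25.7
```

```bash
python3 -c "
from h import *
loc((654.5,45.5),-.0446); 
im=save('scene','s9'); cv2.imwrite('pics/s9b.png',cv2.resize(im[150:350,180:380],(800,600),interpolation=cv2.INTER_CUBIC))"
```

```text
t 11.32 x',y',z -88.1 2.7 237.4 yaw 87.54 F [-0.2 -0.2 -0. ] M [0.05 0.02 0.01] w 25.7 p [566.6  52.1 237.4]
```

View pics/s9b.png

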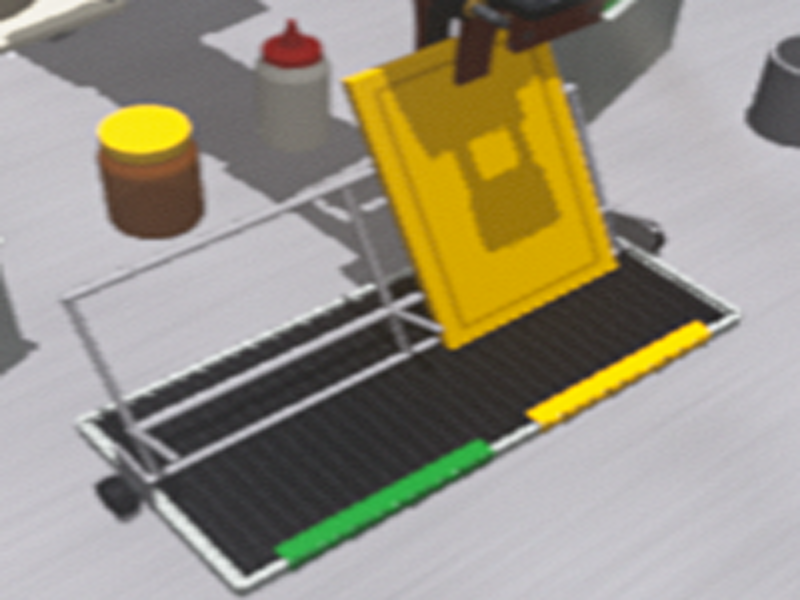

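Call:
{"method": "move_arm", "body": {
  "deltas": [
    [180,0,-0.002,0,0],
    [180,0,-0.004,0,0],
    [178,0,-0.005,0,0],
    [174,0,-0.006,0,0],
    [170,0,-0.007,0,0]
  ]
}}

```text
t: 11.78
ee_pos: [559.8, 52.4, 237.5]
orientation: [2.269, 2.173, 0.0]
ft_force: [-0.1, 0.3, -0.8]
width: 29.3
```

```bash
python3 -c "
from h import *
loc((654.5,45.5),-.0446); 
p,M,a=tool()
im=save('scene','s10'); cv2.imwrite('pics/s10b.png',cv2.resize(im[150:350,180:380],(800,600),interpolation=cv2.INTER_CUBIC))
im=save('wrist','w10'); cv2.imwrite('pics/w10b.png',cv2.resize(im,(800,600),interpolation=cv2.INTER_CUBIC))
"
```

```text
t 11.78 x',y',z -94.9 2.7 237.5 yaw 87.54 F [-0.1  0.3 -0.8] M [-0.06 -0.11 -0.02] w 29.3 p [559.8  52.4 237.5]
```

View pics/s10b.png

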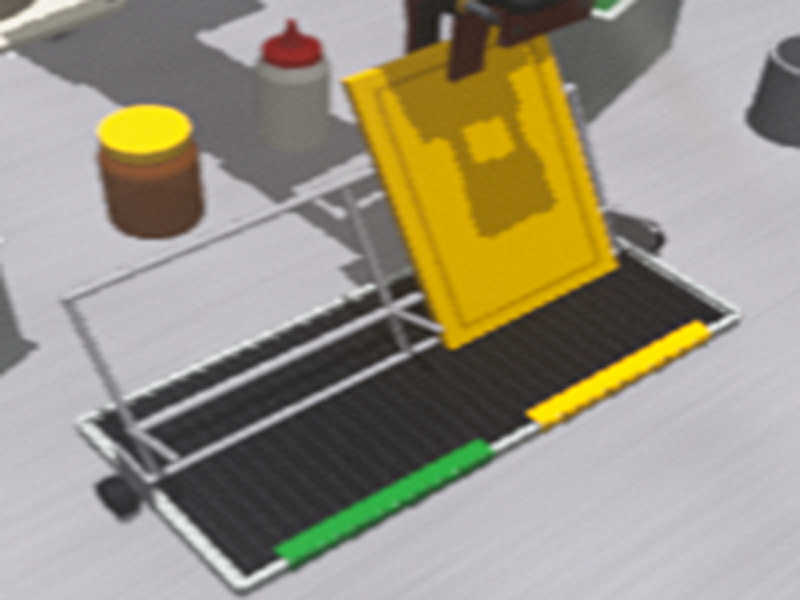

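View pics/w10b.png

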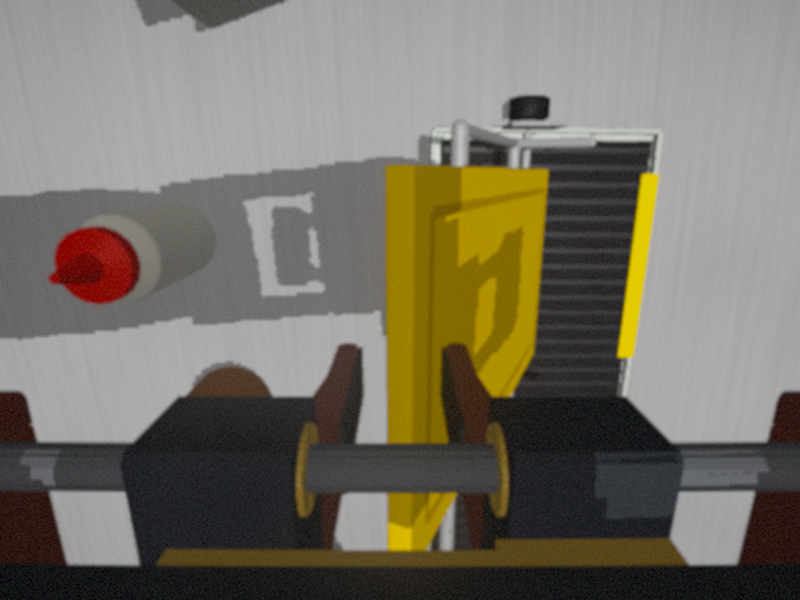

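Call:
{"method": "move_arm", "body": {
  "deltas": [
    [160,0,0,0,0],
    [150,0,0,-0.005,0],
    [140,0,0,-0.03,0],
    [120,0,0,-0.07,0],
    [100,0,0,-0.11,0]
  ]
}}

```text
t: 12.3
ee_pos: [559.0, 52.4, 348.0]
orientation: [-2.267, -2.172, 0.004]
ft_force: [0.7, 0.4, 0.4]
width: 49.3
```

```bash
python3 -c "
from h import *
loc((654.5,45.5),-.0446); 
p,M,a=tool()
im=save('scene','s11'); cv2.imwrite('pics/s11b.png',cv2.resize(im[150:350,180:380],(800,600),interpolation=cv2.INTER_CUBIC))
im=save('wrist','w11'); np.savez('w11.npz',p=p,M=M); cv2.imwrite('pics/w11b.png',cv2.resize(im,(800,600),interpolation=cv2.INTER_CUBIC))
"
```

```text
t 12.3 x',y',z -95.7 2.6 348.0 yaw 87.54 F [0.7 0.4 0.4] M [-0.04 -0.21  0.  ] w 49.3 p [559.   52.4 348. ]
```

View pics/s11b.png

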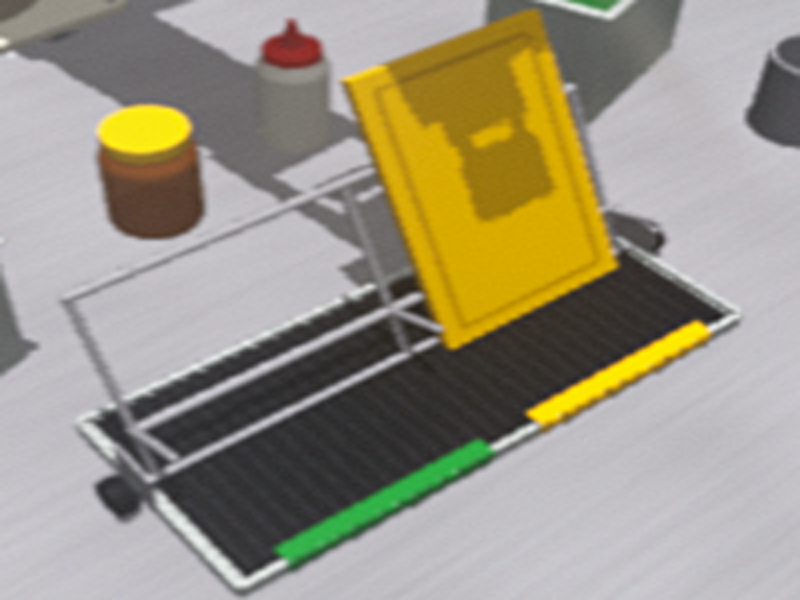

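View pics/w11b.png

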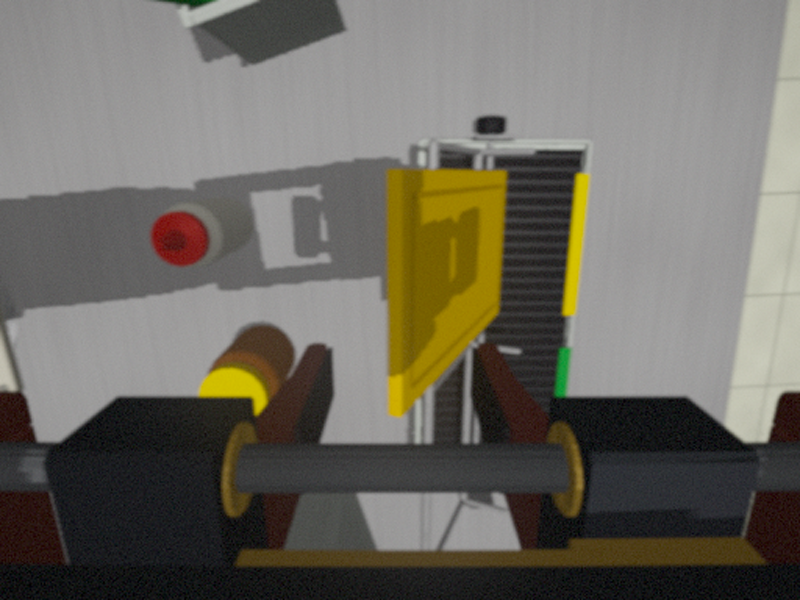

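```bash
cat > fitb.py <<'E'
from h import *
S=4
def hull(q):
    m=np.zeros((384*S,512*S),np.uint8)
    cv2.fillConvexPoly(m,cv2.convexHull(((q+0.5)*S).astype(np.float32)).astype(np.int32),1)
    return cv2.resize(m.astype(np.float32),(512,384),interpolation=cv2.INTER_AREA)
def pose(q):
    x,y,yaw,lean=q; Rm=R.from_euler('z',yaw).as_matrix()@R.from_euler('y',-lean).as_matrix()
    return np.array([x,y,16])-Rm@np.array([-5,0,-125]),Rm   # x,y = rear bottom edge mid
def run(si,wi,wz,lo,hi,ws,ww,q0):
    ms={}
    for n,f,w in(('scene',si,ws),('wrist',wi,ww)):
        if f is None: continue
        m=cv2.inRange(cv2.cvtColor(cv2.imread(f),cv2.COLOR_BGR2HSV),lo,hi)>0; k=np.zeros_like(m); k[w[1]:w[3],w[0]:w[2]]=1; m&=k
        nn,l,st,_=cv2.connectedComponentsWithStats(m.astype(np.uint8)); m=l==1+np.argmax(st[1:,4]); ms[n]=m
    z=np.load(wz)
    def cost(q,use):
        c,Rm=pose(q);P=boxpts(c,Rm);s=0
        for n in use:
            h=hull(proj('scene',P) if n=='scene' else wproj(z['M'],z['p'],P)); s+=1-np.minimum(h,ms[n]).sum()/np.maximum(h,ms[n]).sum()
        return s
    for use in [[k] for k in ms]+[list(ms)]:
        r=minimize(cost,q0,args=(use,),method='Nelder-Mead',options=dict(initial_simplex=np.array(q0)+np.array([[0,0,0,0],[8,0,0,0],[0,8,0,0],[0,0,.08,0],[0,0,0,.08]]),xatol=.01,fatol=1e-5,maxiter=600))
        print(use,r.x.round(4),'lean deg',np.degrees(r.x[3]).round(2),round(r.fun,4),pose(r.x)[0].round(1))
E
python3 - <<'E'
from fitb import *
run('pics/s11.png','pics/w11.png','w11.npz',(15,120,80),(35,255,255),(262,150,337,240),(240,100,330,270),(660,47,-.045,.43))
E
```

```text
['scene'] [ 6.569741e+02  4.977670e+01 -1.500000e-02  4.082000e-01] lean deg 23.39 0.1535 [611.9  50.5 132.7]
['wrist'] [ 6.519547e+02  4.735960e+01 -5.640000e-02  4.216000e-01] lean deg 24.16 0.0545 [605.4  50.  132.1]
['scene', 'wrist'] [ 6.527294e+02  5.255690e+01 -3.960000e-02  4.236000e-01] lean deg 24.27 0.2267 [605.9  54.4 132. ]
```

```bash
python3 -c "
from h import *
go(381,307,300,106)"
```

```text
at [563.2  52.7 354.8] yaw 87.54 -> shift [ 0.2461 -0.1936  0.0528] roll -0.3222 rows 8.0
```

Call:
{"method": "move_arm", "body": {
  "deltas": [
    [0,0.031,-0.024,0,-0.05],
    [0,0.062,-0.048,0,-0.12],
    [0,0.093,-0.072,0.01,-0.19],
    [0,0.124,-0.096,0.02,-0.26],
    [0,0.155,-0.12,0.025,-0.322]
  ]
}}

```text
t: 12.82
ee_pos: [444.9, 213.2, 321.4]
orientation: [-1.887, -2.511, 0.001]
ft_force: [-0.2, 0.8, -0.1]
width: 83.4
```

```bash
python3 -c "
from h import *
go(381,307,300,106)"
```

```text
at [444.9 213.2 321.4] yaw 106.15 -> shift [ 0.1078 -0.0352  0.0214] roll 0.0025 rows 3.0
```

Call:
{"method": "move_arm", "body": {
  "deltas": [
    [0,0.036,-0.012,0.007,0],
    [0,0.072,-0.024,0.014,0],
    [0,0.104,-0.034,0.021,0],
    [0,0.108,-0.035,0.021,0],
    [0,0.108,-0.035,0.021,0]
  ]
}}

```text
t: 13.23
ee_pos: [382.0, 307.8, 300.9]
orientation: [-1.886, -2.512, 0.001]
ft_force: [0.3, 0.5, 0.6]
width: 87.7
```

```bash
python3 -c "
from h import *
G=(447.9,326.3); yw=.28
loc(G,yw)
p,M,a=tool(); im=save('wrist','w12'); np.savez('w12.npz',p=p,M=M)
Rz=R.from_euler('z',yw).as_matrix(); P=np.array([*G,0])
for pt in [(-86.6,-75,218.5),(-86.6,75,218.5),(-78,75,223.5),(-78,-75,223.5),(47,75,2),(47,-75,2)]:
    q=wproj(M,p,P+Rz@np.array(pt))[0]; cv2.circle(im,tuple(int(v) for v in q.round()),2,(255,0,255),1); print(pt,(q*1.5625).round())
cv2.imwrite('pics/w12b.png',cv2.resize(im,(800,600)))
"
```

```text
t 13.23 x',y',z -68.5 0.4 300.9 yaw 106.19 F [0.3 0.5 0.6] M [-0.06 -0.09 -0.01] w 87.7 p [382.  307.8 300.9]
(-86.6, -75, 218.5) [370. 443.]
(-86.6, 75, 218.5) [365. 166.]
(-78, 75, 223.5) [383. 166.]
(-78, -75, 223.5) [385. 448.]
(47, 75, 2) [528. 169.]
(47, -75, 2) [517. 323.]
```

View pics/w12b.png

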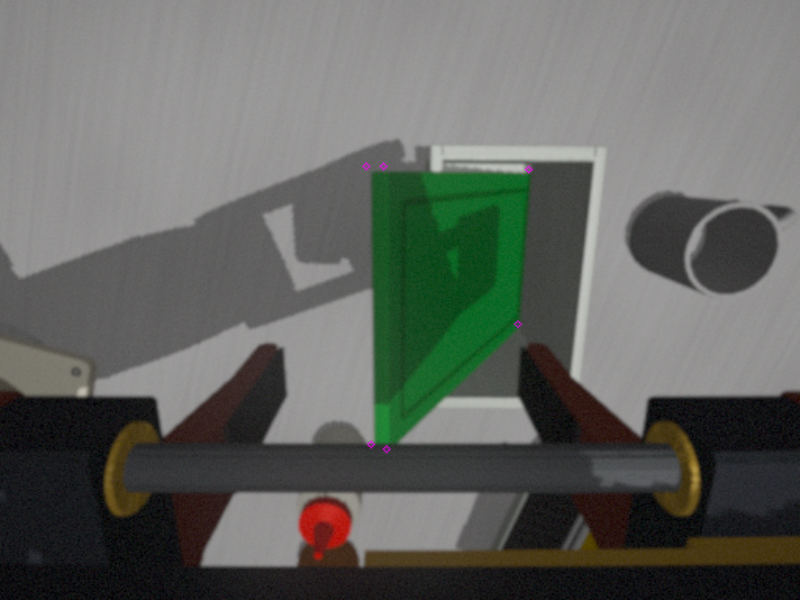

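Call:
{"method": "move_arm", "body": {
  "deltas": [
    [0,0,0.003,0.025,0],
    [0,0,0.003,0.055,0],
    [0,0,0.003,0.08,0],
    [40,0,0.003,0.091,0],
    [90,0,0.003,0.091,0]
  ]
}}

```text
t: 13.7
ee_pos: [385.7, 305.6, 208.4]
orientation: [-1.892, -2.506, 0.007]
ft_force: [-1.4, -1.1, -0.2]
width: 78.0
```

```bash
python3 -c "
from h import *
loc((447.9,326.3),.28)"
```

```text
t 13.7 x',y',z -65.5 -2.7 208.4 yaw 105.89 F [-1.4 -1.1 -0.2] M [-0.04 -0.09 -0.02] w 78.0 p [385.7 305.6 208.4]
```

Call:
{"method": "move_arm", "body": {
  "deltas": [
    [150,0,0,0,0],
    [150,0,0,0,0],
    [150,0,0.0,0,0],
    [150,0,0.0,0,0],
    [150,0,0.006,-0.001,0]
  ]
}}

```text
t: 14.12
ee_pos: [391.4, 309.0, 212.1]
orientation: [-1.891, -2.509, -0.0]
ft_force: [-1.3, -0.3, 0.9]
width: 44.6
```

```bash
python3 -c "
from h import *
loc((447.9,326.3),.28)"
```

```text
t 14.12 x',y',z -59.0 -1.0 212.1 yaw 106.0 F [-1.3 -0.3  0.9] M [-0.04  0.17  0.07] w 44.6 p [391.4 309.  212.1]
```

Call:
{"method": "move_arm", "body": {
  "deltas": [
    [150,0,0.012,-0.004,0],
    [150,0,0.024,-0.008,0],
    [150,0,0.036,-0.012,0],
    [150,0,0.048,-0.015,0],
    [150,0,0.06,-0.018,0]
  ]
}}

```text
t: 14.53
ee_pos: [450.5, 326.1, 230.2]
orientation: [1.89, 2.509, 0.001]
ft_force: [0.5, 0.5, 1.1]
width: 36.6
```

Call:
{"method": "move_arm", "body": {
  "deltas": [
    [150,0,0.012,-0.002,0],
    [150,0,0.024,-0.004,0],
    [150,0,0.036,-0.006,0],
    [150,0,0.045,-0.007,0],
    [155,0,0.05,-0.007,0]
  ]
}}

```text
t: 14.95
ee_pos: [499.0, 340.0, 237.0]
orientation: [1.891, 2.508, 0.002]
ft_force: [0.1, -0.8, 0.3]
width: 34.9
```

```bash
python3 -c "
from h import *
loc((447.9,326.3),.28)"
```

```text
t 14.95 x',y',z 52.9 -1.0 237.0 yaw 105.98 F [ 0.1 -0.8  0.3] M [ 0.02 -0.15 -0.03] w 34.9 p [499. 340. 237.]
```

Call:
{"method": "move_arm", "body": {
  "deltas": [
    [175,0,-0.003,0,0],
    [200,0,-0.006,0,0],
    [225,0,-0.009,0,0],
    [255,0,-0.009,0,0],
    [255,0,-0.009,0,0]
  ]
}}

```text
t: 15.37
ee_pos: [487.8, 336.6, 236.3]
orientation: [-1.89, -2.508, 0.002]
ft_force: [-0.9, 0.3, -0.2]
width: 9.8
```

Call:
{"method": "move_arm", "body": {
  "deltas": [
    [255,0,0,0,0],
    [255,0,0,0,0]
  ]
}}

```text
t: 15.53
ee_pos: [488.2, 336.7, 236.3]
orientation: [-1.89, -2.508, 0.002]
ft_force: [-2.6, -1.0, 1.0]
width: 9.9
```

```bash
python3 -c "
from h import *
loc((447.9,326.3),.28); im=save('scene','s14'); cv2.imwrite('pics/s14b.png',cv2.resize(im[50:200,230:430],(800,600)))"
```

```text
t 15.53 x',y',z 41.6 -1.1 236.3 yaw 105.99 F [-2.6 -1.   1. ] M [-0.24  0.82  0.05] w 9.9 p [488.2 336.7 236.3]
```

View pics/s14b.png

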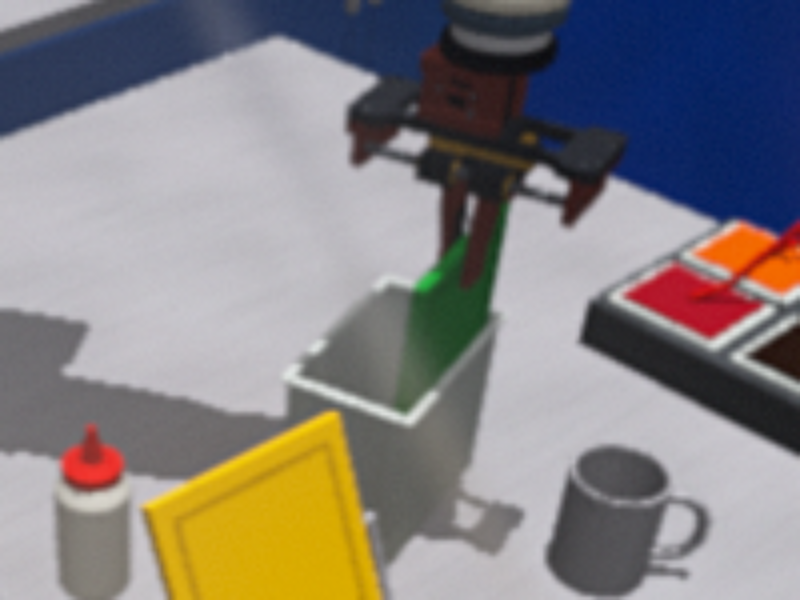

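Call:
{"method": "move_arm", "body": {
  "deltas": [
    [255,0,-0.001,-0.01,0],
    [255,0,-0.002,-0.03,0],
    [255,0,-0.002,-0.065,0],
    [255,0,-0.002,-0.105,0],
    [255,0,-0.002,-0.145,0]
  ]
}}

```text
t: 16.0
ee_pos: [486.8, 336.0, 382.8]
orientation: [1.891, 2.509, -0.001]
ft_force: [1.0, 0.6, -3.9]
width: 9.9
```

Call:
{"method": "move_arm", "body": {
  "deltas": [
    [255,0,0,-0.025,0],
    [255,0,0,-0.035,0],
    [255,0,0,-0.035,0]
  ]
}}

```text
t: 16.25
ee_pos: [488.0, 336.9, 419.3]
orientation: [1.89, 2.507, 0.008]
ft_force: [0.5, -0.1, -3.6]
width: 9.8
```

```bash
python3 -c "
from h import *
loc((447.9,326.3),.28); go(720,190,420,87.45)
p,M,a=tool();im=save('wrist','w15');cv2.imwrite('pics/w15b.png',cv2.resize(im,(800,600))); np.savez('w15.npz',p=p,M=M)
im=save('scene','s15'); cv2.imwrite('pics/s15b.png',cv2.resize(im[0:200,230:430],(800,600)))"
```

```text
t 16.25 x',y',z 41.4 -0.9 419.3 yaw 105.98 F [ 0.5 -0.1 -3.6] M [-0.01 -0.1   0.03] w 9.8 p [488.  336.9 419.3]
at [488.  336.9 419.3] yaw 105.98 -> shift [-0.2051  0.1826 -0.    ] roll 0.3234 rows 7.0
```

View pics/s15b.png

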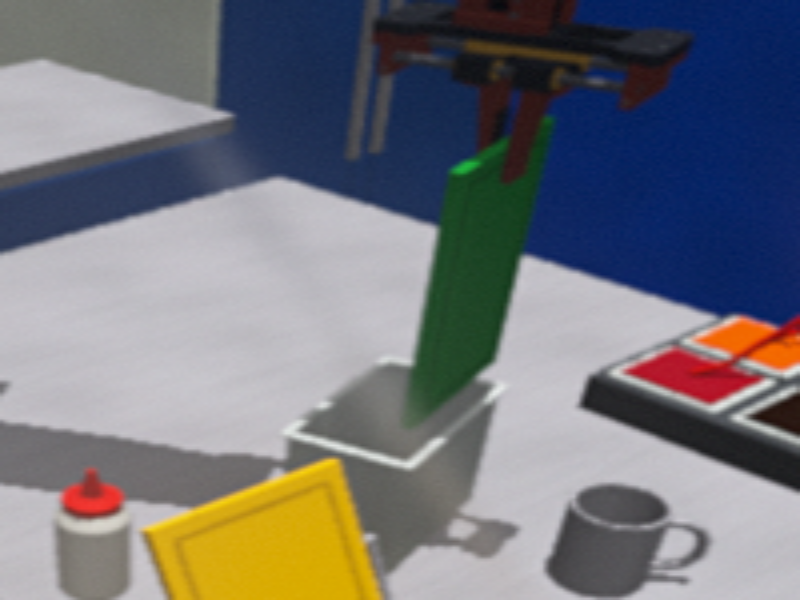

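View pics/w15b.png

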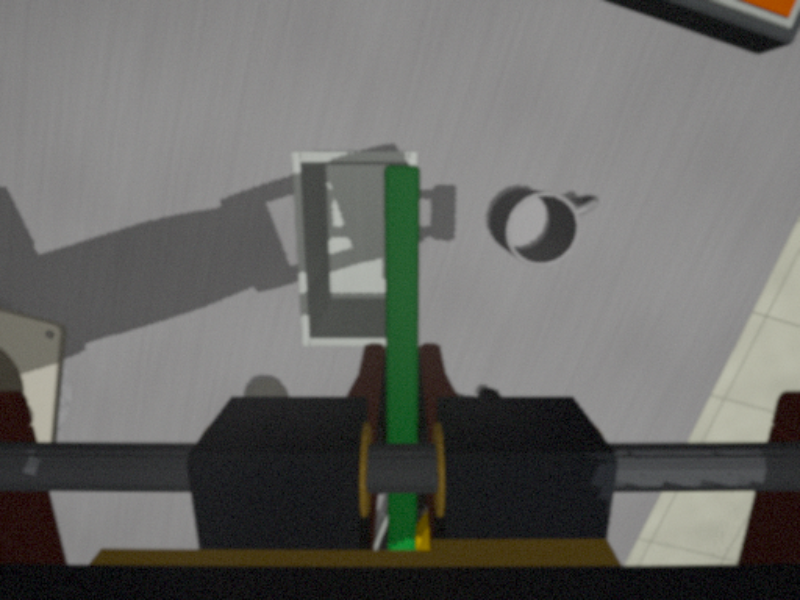

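Call:
{"method": "move_arm", "body": {
  "deltas": [
    [255,-0.015,0.02,0,0.04],
    [255,-0.045,0.045,0,0.1],
    [255,-0.075,0.07,0,0.16],
    [255,-0.103,0.095,0,0.22],
    [255,-0.13,0.12,0,0.28]
  ]
}}

```text
t: 16.77
ee_pos: [638.6, 242.9, 412.6]
orientation: [-2.224, -2.216, 0.008]
ft_force: [0.5, 0.7, -3.0]
width: 10.1
```

```bash
python3 -c "
from h import *
loc(); go(725,140,420,87.45)"
```

```text
t 16.77 x',y',z 312.2 508.0 412.6 yaw 89.78 F [ 0.5  0.7 -3. ] M [ 0.   -0.14 -0.05] w 10.1 p [638.6 242.9 412.6]
at [638.6 242.9 412.6] yaw 89.78 -> shift [-0.1026  0.0867 -0.0076] roll 0.0407 rows 4.0
```

Call:
{"method": "move_arm", "body": {
  "deltas": [
    [255,-0.022,0.026,-0.003,0.02],
    [255,-0.047,0.052,-0.005,0.04],
    [255,-0.075,0.076,-0.007,0.041],
    [255,-0.105,0.087,-0.007,0.041],
    [255,-0.14,0.087,-0.007,0.041]
  ]
}}

```text
t: 17.18
ee_pos: [726.3, 103.2, 418.1]
orientation: [-2.265, -2.172, 0.007]
ft_force: [-0.6, 0.4, -3.2]
width: 9.8
```

```bash
python3 -c "
from h import *
loc(); go(715,-142,420,87.45)"
```

```text
t 17.18 x',y',z 364.9 351.7 418.1 yaw 87.61 F [-0.6  0.4 -3.2] M [0.05 0.12 0.  ] w 9.8 p [726.3 103.2 418.1]
at [726.3 103.2 418.1] yaw 87.61 -> shift [-0.2455 -0.0011 -0.0017] roll 0.0028 rows 6.0
```

Call:
{"method": "move_arm", "body": {
  "deltas": [
    [255,-0.04,0,0,0.002],
    [255,-0.08,0,0,0.002],
    [255,-0.12,0,0,0.002],
    [255,-0.16,0,0,0.002],
    [255,-0.2,0,0,0.002]
  ]
}}

```text
t: 17.6
ee_pos: [715.5, -97.3, 419.3]
orientation: [-2.266, -2.169, 0.006]
ft_force: [0.8, -0.0, -3.6]
width: 10.0
```

```bash
python3 -c "
from h import *
loc(); go(675,-142,420,87.45)"
```

```text
t 17.6 x',y',z 307.7 159.2 419.3 yaw 87.48 F [ 0.8 -0.  -3.6] M [ 0.   -0.16 -0.02] w 10.0 p [715.5 -97.3 419.3]
at [715.5 -97.3 419.3] yaw 87.48 -> shift [-0.0465 -0.0385 -0.0005] roll 0.0006 rows 2.0
```

Call:
{"method": "move_arm", "body": {
  "deltas": [
    [255,-0.02,-0.02,0,0],
    [255,-0.038,-0.04,0,0],
    [255,-0.046,-0.054,0,0],
    [255,-0.046,-0.056,0,0],
    [255,-0.046,-0.056,0,0]
  ]
}}

```text
t: 18.02
ee_pos: [657.5, -139.3, 420.8]
orientation: [-2.269, -2.168, 0.003]
ft_force: [0.8, -0.1, -3.7]
width: 9.9
```

```bash
python3 -c "
from h import *
loc((646.1,-142.5),-.0446); go(657,-141.5,270,87.45)
p,M,a=tool(); im=save('wrist','w16'); np.savez('w16.npz',p=p,M=M);
e=-.0446
def rk(x,y,zz): return np.array([650.3+x*np.cos(e)-y*np.sin(e),-48.5+x*np.sin(e)+y*np.cos(e),zz])
def bk(xo,y,up,th=.434): return rk(xo*np.cos(th)-up*np.sin(th),y,16+up*np.cos(th)+xo*np.sin(th))
L=[(bk(0,188,165),bk(0,-188,165)),(bk(0,188,45),bk(0,-188,45)),(bk(0,188,0),bk(0,-188,0)),(rk(102,202,18),rk(102,-202,18)),(rk(102,202,18),rk(-72,202,18)),(rk(-72,202,18),rk(-72,-202,18)),(bk(0,0,45),bk(51,0,45)),(bk(0,0,45),bk(0,0,165)),(bk(0,188,45),bk(0,188,165))]
for a,b in L:
    for u in wproj(M,p,np.linspace(a,b,40)):
        if 0<=u[0]<512 and 0<=u[1]<384: im[int(u[1]),int(u[0])]=(255,0,255)
cv2.imwrite('pics/w16c.png',cv2.resize(im[0:270,150:350],None,fx=4,fy=2.2,interpolation=cv2.INTER_NEAREST))
"
```

```text
t 18.02 x',y',z 11.2 3.7 420.8 yaw 87.4 F [ 0.8 -0.1 -3.7] M [-0.07 -0.19 -0.02] w 9.9 p [ 657.5 -139.3  420.8]
at [ 657.5 -139.3  420.8] yaw 87.4 -> shift [-0.0023  0.0002  0.1508] roll -0.0009 rows 4.0
```

View pics/w16c.png

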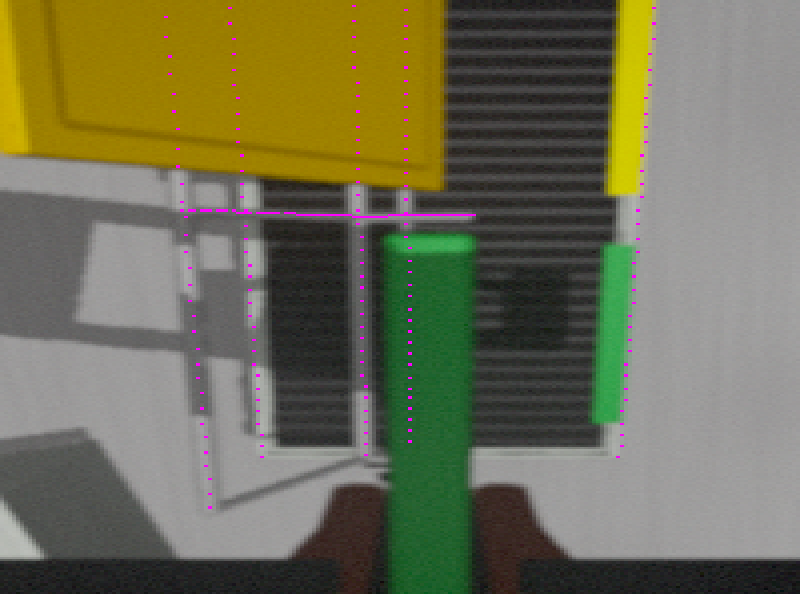

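Call:
{"method": "move_arm", "body": {
  "deltas": [
    [255,-0.002,-0.0015,0.03,0],
    [255,-0.002,-0.0015,0.07,0],
    [255,-0.002,-0.0015,0.11,0],
    [255,-0.002,-0.0015,0.14,0],
    [255,-0.002,-0.0015,0.155,0]
  ]
}}

```text
t: 18.48
ee_pos: [655.2, -139.1, 261.9]
orientation: [-2.263, -2.169, 0.007]
ft_force: [-1.1, 0.4, -3.6]
width: 9.7
```

Call:
{"method": "move_arm", "body": {
  "deltas": [
    [255,0,0,0.002,0],
    [255,0,0,0.004,0],
    [255,0,0,0.006,0],
    [255,0,0,0.008,0],
    [255,0,0,0.009,0]
  ]
}}

```text
t: 18.9
ee_pos: [658.0, -140.9, 260.7]
orientation: [2.268, 2.171, 0.002]
ft_force: [0.7, -0.2, -2.9]
width: 9.9
```

```bash
python3 -c "
from h import *
loc((646.1,-142.5),-.0446)
im=save('scene','s17'); cv2.imwrite('pics/s17b.png',cv2.resize(im[150:350,180:380],(800,600),interpolation=cv2.INTER_CUBIC))"
```

```text
t 18.9 x',y',z 11.8 2.2 260.7 yaw 87.5 F [ 0.7 -0.2 -2.9] M [-0.02 -0.1  -0.04] w 9.9 p [ 658.  -140.9  260.7]
```

View pics/s17b.png

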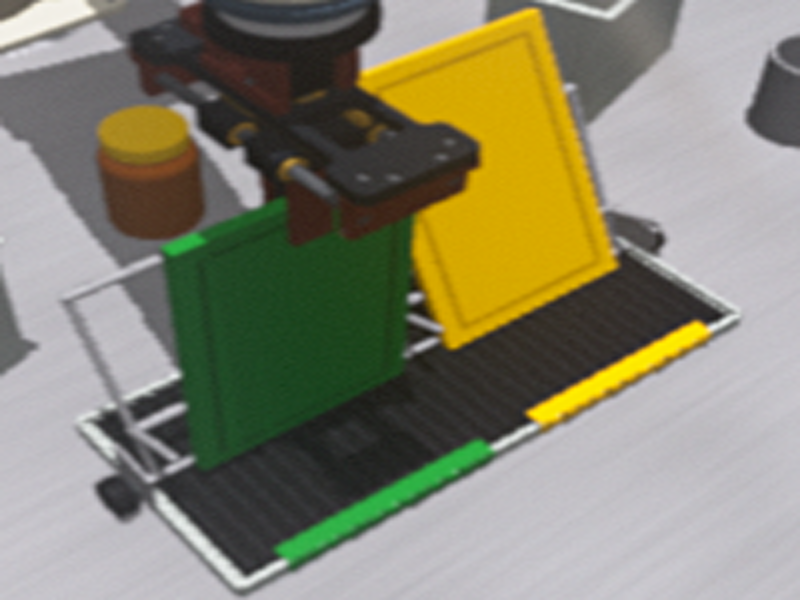

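Call:
{"method": "move_arm", "body": {
  "deltas": [
    [255,0,-0.001,0.002,0],
    [255,0,-0.002,0.004,0],
    [255,0,-0.002,0.006,0],
    [255,0,-0.002,0.007,0],
    [255,0,-0.002,0.008,0]
  ]
}}

```text
t: 19.37
ee_pos: [655.0, -140.8, 251.3]
orientation: [-2.27, -2.172, 0.0]
ft_force: [-0.1, 0.1, -3.2]
width: 9.8
```

Call:
{"method": "move_arm", "body": {
  "deltas": [
    [255,0,0,0.0005,0],
    [255,0,0,0.001,0],
    [255,0,0,0.0015,0],
    [255,0,0,0.0015,0]
  ]
}}

```text
t: 19.7
ee_pos: [655.2, -140.9, 250.2]
orientation: [2.27, 2.172, 0.0]
ft_force: [0.3, -0.5, -2.0]
width: 9.8
```

```bash
python3 -c "
from h import *
loc((646.1,-142.5),-.0446)"
```

```text
t 19.7 x',y',z 9.0 2.0 250.2 yaw 87.48 F [ 0.3 -0.5 -2. ] M [-0.04  0.14  0.02] w 9.8 p [ 655.2 -140.9  250.2]
```

Call:
{"method": "move_arm", "body": {
  "deltas": [
    [255,0,0,0.0005,0],
    [255,0,0,0.001,0],
    [255,0,0,0.0012,0],
    [255,0,0,0.0012,0]
  ]
}}

```text
t: 20.03
ee_pos: [655.5, -141.2, 250.1]
orientation: [2.269, 2.171, 0.001]
ft_force: [-2.4, -1.3, 4.3]
width: 10.1
```

Call:
{"method": "move_arm", "body": {
  "deltas": [
    [225,0,0,-0.0005,0],
    [214,0,0,-0.001,0],
    [214,0,0,-0.001,0],
    [214,0,-0.003,-0.002,0],
    [212,0,-0.008,-0.003,0]
  ]
}}

```text
t: 20.45
ee_pos: [647.1, -140.3, 251.5]
orientation: [2.27, 2.172, 0.0]
ft_force: [0.3, -0.6, 0.6]
width: 14.5
```

```bash
python3 -c "
from h import *
loc((646.1,-142.5),-.0446)
im=save('scene','s18'); cv2.imwrite('pics/s18b.png',cv2.resize(im[150:350,180:380],(800,600),interpolation=cv2.INTER_CUBIC))"
```

```text
t 20.45 x',y',z 0.9 2.2 251.5 yaw 87.49 F [ 0.3 -0.6  0.6] M [-0.01 -0.11 -0.04] w 14.5 p [ 647.1 -140.3  251.5]
```

View pics/s18b.png

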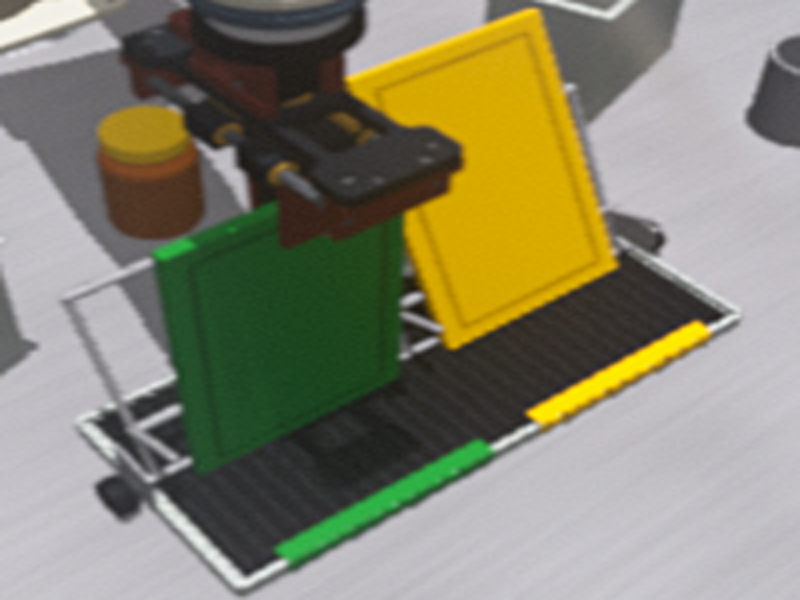

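Call:
{"method": "move_arm", "body": {
  "deltas": [
    [209,0,-0.008,0,0],
    [207,0,-0.016,0,0],
    [204,0,-0.024,0.001,0],
    [200,0,-0.032,0.002,0],
    [196,0,-0.04,0.003,0]
  ]
}}

```text
t: 20.92
ee_pos: [606.0, -138.6, 248.5]
orientation: [-2.27, -2.172, 0.0]
ft_force: [-0.3, -0.1, -0.3]
width: 20.4
```

Call:
{"method": "move_arm", "body": {
  "deltas": [
    [193,0,-0.008,0.0015,0],
    [190,0,-0.016,0.003,0],
    [187,0,-0.023,0.005,0],
    [184,0,-0.029,0.007,0],
    [182,0,-0.034,0.009,0]
  ]
}}

```text
t: 21.33
ee_pos: [572.3, -137.1, 239.5]
orientation: [-2.27, -2.172, 0.0]
ft_force: [-1.4, 0.0, 0.6]
width: 24.7
```

Call:
{"method": "move_arm", "body": {
  "deltas": [
    [180,0,-0.004,0.001,0],
    [180,0,-0.008,0.002,0],
    [180,0,-0.011,0.003,0],
    [180,0,-0.014,0.003,0],
    [180,0,-0.017,0.003,0]
  ]
}}

```text
t: 21.75
ee_pos: [556.2, -136.5, 236.7]
orientation: [2.269, 2.172, 0.0]
ft_force: [0.6, -0.6, 0.0]
width: 25.2
```

```bash
python3 -c "
from h import *
loc((646.1,-142.5),-.0446)
im=save('scene','s19'); cv2.imwrite('pics/s19b.png',cv2.resize(im[150:350,180:380],(800,600),interpolation=cv2.INTER_CUBIC))"
```

```text
t 21.75 x',y',z -90.1 2.0 236.7 yaw 87.48 F [ 0.6 -0.6  0. ] M [-0.07 -0.07 -0.02] w 25.2 p [ 556.2 -136.5  236.7]
```

View pics/s19b.png

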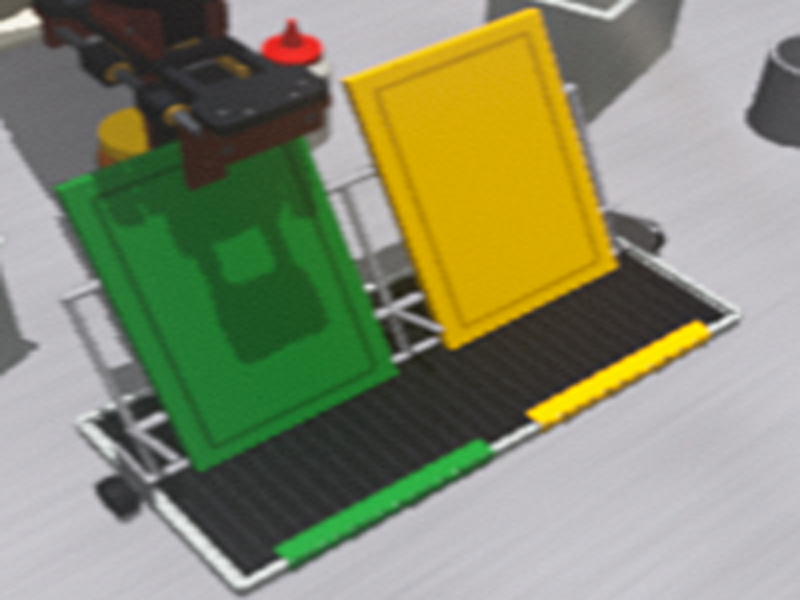

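Call:
{"method": "move_arm", "body": {
  "deltas": [
    [180,0,-0.002,0,0],
    [180,0,-0.004,0,0],
    [178,0,-0.005,0,0],
    [174,0,-0.006,0,0],
    [170,0,-0.007,0,0]
  ]
}}

```text
t: 22.22
ee_pos: [549.6, -136.2, 236.9]
orientation: [2.269, 2.171, 0.001]
ft_force: [2.2, 0.2, -0.4]
width: 29.1
```

```bash
python3 -c "
from h import *
loc((646.1,-142.5),-.0446)
im=save('wrist','w20'); cv2.imwrite('pics/w20b.png',cv2.resize(im,(800,600),interpolation=cv2.INTER_CUBIC))"
```

```text
t 22.22 x',y',z -96.7 2.0 236.9 yaw 87.48 F [ 2.2  0.2 -0.4] M [-0.04 -0.55 -0.02] w 29.1 p [ 549.6 -136.2  236.9]
```

View pics/w20b.png

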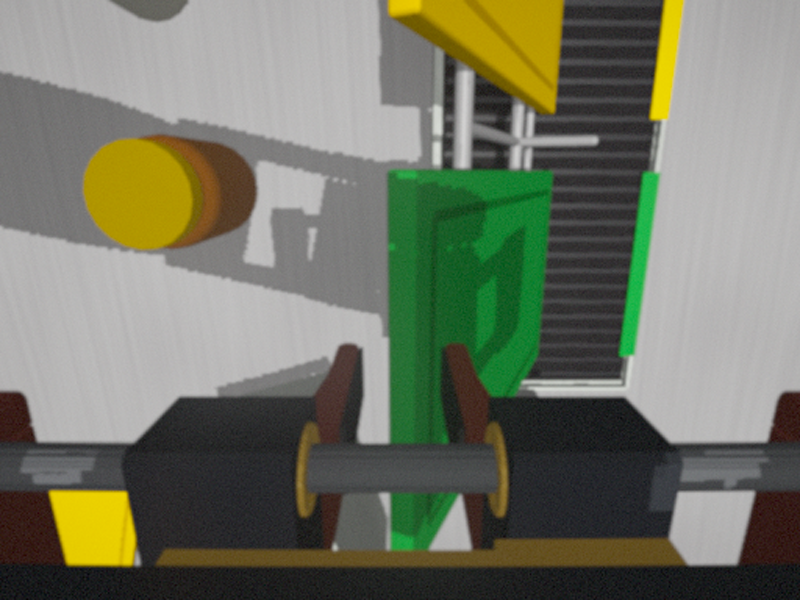

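Call:
{"method": "move_arm", "body": {
  "deltas": [
    [160,0,0.003,0,0],
    [150,0,0.003,-0.005,0],
    [140,0,0.003,-0.03,0],
    [120,0,0.003,-0.07,0],
    [100,0,0.003,-0.11,0]
  ]
}}

```text
t: 22.68
ee_pos: [551.1, -136.0, 347.0]
orientation: [-2.267, -2.17, 0.003]
ft_force: [1.1, -0.5, 0.0]
width: 49.3
```

```bash
python3 -c "
from h import *
loc((646.1,-142.5),-.0446)
p,M,a=tool()
im=save('scene','s21'); cv2.imwrite('pics/s21b.png',cv2.resize(im[150:350,180:380],(800,600),interpolation=cv2.INTER_CUBIC))
im=save('wrist','w21'); np.savez('w21.npz',p=p,M=M); cv2.imwrite('pics/w21b.png',cv2.resize(im,(800,600),interpolation=cv2.INTER_CUBIC))"
python3 - <<'E'
from fitb import *
run('pics/s21.png','pics/w21.png','w21.npz',(45,80,30),(75,255,255),(180,180,285,270),(240,100,330,270),(652,-142,-.045,.43))
E
```

```text
t 22.68 x',y',z -95.1 2.3 347.0 yaw 87.48 F [ 1.1 -0.5  0. ] M [-0.03 -0.01  0.05] w 49.3 p [ 551.1 -136.   347. ]
['scene'] [ 6.414543e+02 -1.353196e+02  6.450000e-02  3.751000e-01] lean deg 21.49 0.2238 [ 600.4 -138.   134.1]
['wrist'] [ 6.505722e+02 -1.399430e+02 -4.060000e-02  4.532000e-01] lean deg 25.97 0.0776 [ 600.4 -137.9  130.6]
['scene', 'wrist'] [ 6.470453e+02 -1.399913e+02 -3.840000e-02  4.381000e-01] lean deg 25.1 0.3084 [ 598.6 -138.1  131.3]
```

View pics/s21b.png

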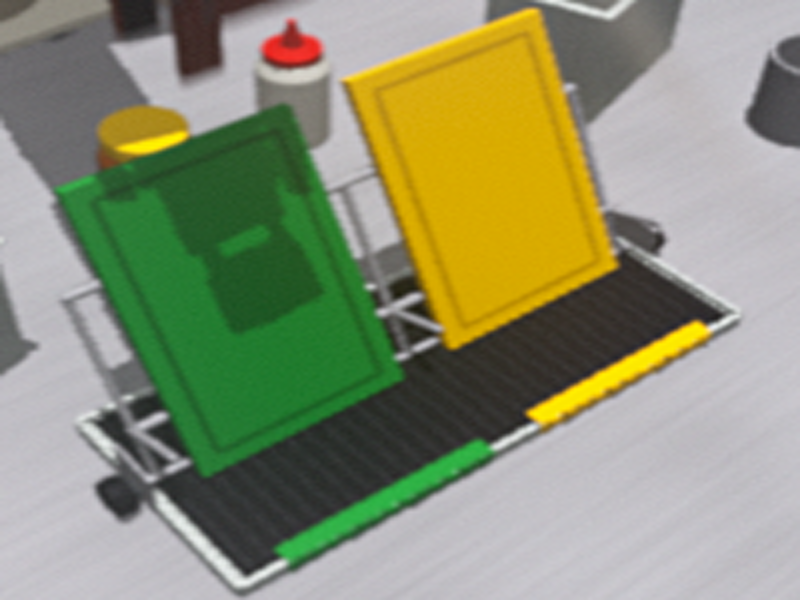

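View pics/w21b.png

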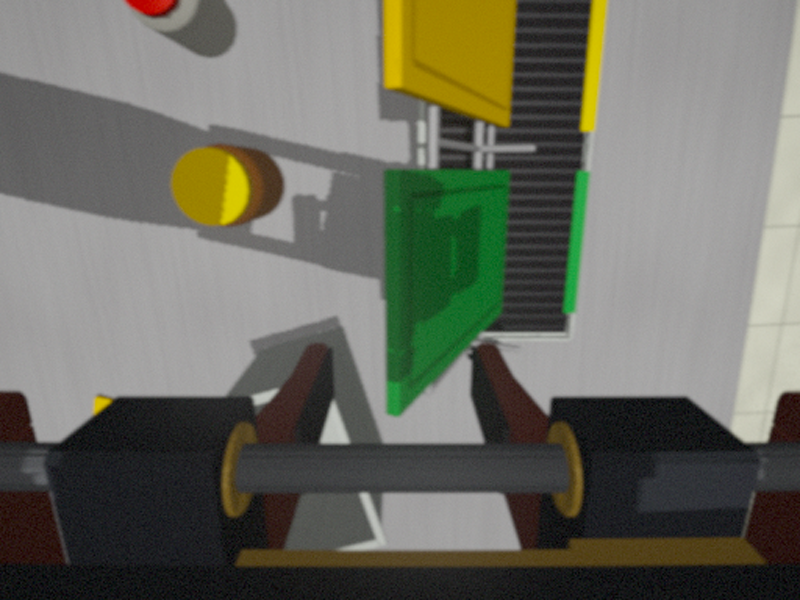

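```bash
cat > ov.py <<'E'
from h import *
e=-.0446
def rk(x,y,zz): return np.array([650.3+x*np.cos(e)-y*np.sin(e),-48.5+x*np.sin(e)+y*np.cos(e),zz])
def bk(xo,y,up,th=.434): return rk(xo*np.cos(th)-up*np.sin(th),y,16+up*np.cos(th)+xo*np.sin(th))
def brd(foot,lean,y): # rear-bottom foot horizontally from pivot
    f=lambda a,s,yy: rk(foot+a*np.cos(lean)-s*np.sin(lean),y+yy,16+a*np.sin(lean)+s*np.cos(lean))
    return f
def lean_of(foot,th=.434):
    from scipy.optimize import brentq
    # rear face touches top rail circle r4 centre
    cx,cz=-165*np.sin(th),165*np.cos(th)
    return brentq(lambda l:(cx-foot)*np.cos(l)+cz*np.sin(l)+4,.1,.8)
def draw(im,pf,segs,col):
    for a,b in segs:
        for u in pf(np.linspace(a,b,120)):
            if 0<=u[0]<im.shape[1] and 0<=u[1]<im.shape[0]: im[int(u[1]),int(u[0])]=col
rackL=[(bk(0,188,165),bk(0,-188,165)),(bk(0,188,45),bk(0,-188,45)),(bk(0,188,0),bk(0,-188,0)),(rk(102,202,18),rk(102,-202,18)),(bk(0,0,45),bk(51,0,45)),(bk(0,0,45),bk(0,0,165))]
def bl(foot,y):
    l=lean_of(foot); f=brd(foot,l,y); c=[f(0,250,-75),f(0,250,75),f(10,250,75),f(10,250,-75)]
    d=[f(10,0,-75),f(10,0,75)]
    return [(c[0],c[1]),(c[2],c[3]),(d[0],d[1]),(c[2],d[1]),(c[3],d[0])]
E
python3 - <<'E'
from ov import *
for foot in (4.5,8,12): print(foot,np.degrees(lean_of(foot)),'vs',np.degrees(.434))
z=np.load('w21.npz'); im=cv2.imread('pics/w21.png'); k=5
im=cv2.resize(im[40:280,235:395],None,fx=k,fy=k,interpolation=cv2.INTER_CUBIC)
pf=lambda P:(wproj(z['M'],z['p'],P)+.5-np.array([235,40]))*k
draw(im,pf,rackL,(255,0,255)); draw(im,pf,bl(4.5,-94),(255,255,255)); draw(im,pf,bl(9,-94),(0,0,255)); draw(im,pf,bl(4.5,94),(255,255,255)); draw(im,pf,bl(9,94),(0,0,255))
cv2.imwrite('pics/ov21.png',im[:600])
cv2.imwrite('pics/ov21b.png',im[600:])
im=cv2.imread('pics/s21.png'); 
im=cv2.resize(im[150:290,185:345],None,fx=k,fy=k-.8,interpolation=cv2.INTER_CUBIC)
pf=lambda P:(proj('scene',P)+.5-np.array([185,150]))*np.array([k,k-.8])
draw(im,pf,rackL,(255,0,255)); draw(im,pf,bl(4.5,-94),(255,255,255)); draw(im,pf,bl(4.5,94),(255,255,255));draw(im,pf,bl(9,-94),(0,0,255)); draw(im,pf,bl(9,94),(0,0,255))
cv2.imwrite('pics/ovs21.png',im)
E
```

```text
4.5 24.89479746353583 vs 24.86636830867773
8 25.974813299456823 vs 24.86636830867773
12 27.184688717091202 vs 24.86636830867773
```

View pics/ov21.png

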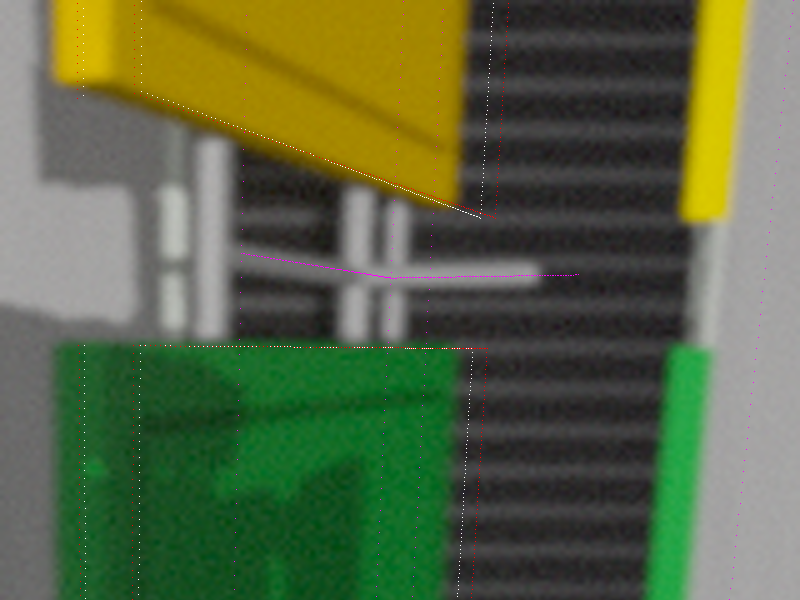

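View pics/ovs21.png

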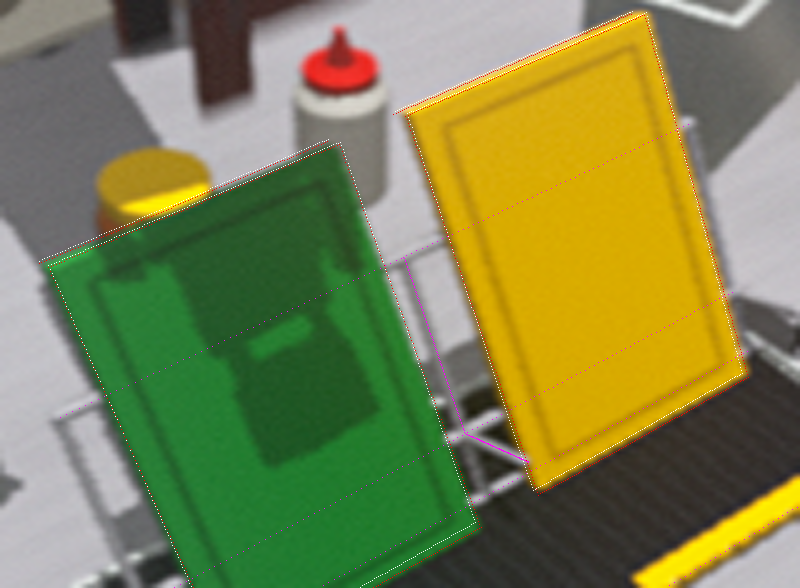

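```bash
python3 -c "
from h import *
loc((646.1,-142.5),-.0446)
go(680,-120,400,0)"
```

```text
t 22.78 x',y',z -91.0 1.4 353.9 yaw 87.48 F [-0.5 -0.1  0. ] M [-0.04 -0.09  0.02] w 53.1 p [ 555.2 -137.   353.9]
at [ 555.2 -137.   353.9] yaw 87.48 -> shift [ 0.0224  0.1244 -0.0448] roll 1.5268 rows 13.0
```

Call:
{"method": "move_arm", "body": {
  "deltas": [
    [150,0,0,-0.03,0.1],
    [200,0.02,0.03,-0.046,0.22],
    [255,0.04,0.06,-0.046,0.34],
    [255,0.06,0.09,-0.046,0.46],
    [255,0.083,0.12,-0.046,0.58]
  ]
}}

```text
t: 23.2
ee_pos: [676.7, -58.2, 392.9]
orientation: [2.801, 1.423, -0.0]
ft_force: [0.0, -1.2, 0.0]
width: 23.3
```

Call:
{"method": "move_arm", "body": {
  "deltas": [
    [255,0,0,0,0.12],
    [255,0,0,0,0.24],
    [255,0,0,0,0.36],
    [255,0,0,0,0.48],
    [255,0,0,0,0.6]
  ]
}}

```text
t: 23.62
ee_pos: [675.5, -58.4, 391.8]
orientation: [-3.096, -0.533, 0.003]
ft_force: [-0.4, 0.8, -0.8]
width: 0.4
```

```bash
python3 -c "
from h import *
go(700,-60,400,-2.55)"
```

```text
at [675.5 -58.4 391.8] yaw 19.55 -> shift [ 0.0226  0.0097 -0.0082] roll 0.3857 rows 4.0
```

Call:
{"method": "move_arm", "body": {
  "deltas": [
    [255,0.01,0.005,-0.004,0.12],
    [255,0.023,0.01,-0.008,0.24],
    [255,0.023,0.01,-0.008,0.36],
    [255,0.023,0.01,-0.008,0.386],
    [255,0.023,0.01,-0.008,0.386]
  ]
}}

```text
t: 24.03
ee_pos: [700.6, -60.2, 399.9]
orientation: [-3.141, 0.063, 0.002]
ft_force: [1.7, -0.7, -0.3]
width: 0.4
```

Call:
{"method": "move_arm", "body": {
  "deltas": [
    [255,0,0,0,0],
    [255,0,0,0,0]
  ]
}}

```text
t: 24.2
ee_pos: [700.5, -60.2, 400.3]
orientation: [-3.141, 0.06, 0.001]
ft_force: [-0.2, -0.7, -0.3]
width: 0.6
```

```bash
cat > meas.py <<'E'
from ov import *
def shot(tag,k=4):
    p,M,a=tool(); im=save('wrist',tag); np.savez(tag+'.npz',p=p,M=M); print(p.round(1),round(a,2))
    cv2.imwrite('pics/'+tag+'b.png',cv2.resize(im,(800,600),interpolation=cv2.INTER_CUBIC))
E
python3 -c "
from meas import *
shot('w22')"
```

```text
[700.5 -60.2 400.3] -2.18
```

View pics/w22b.png

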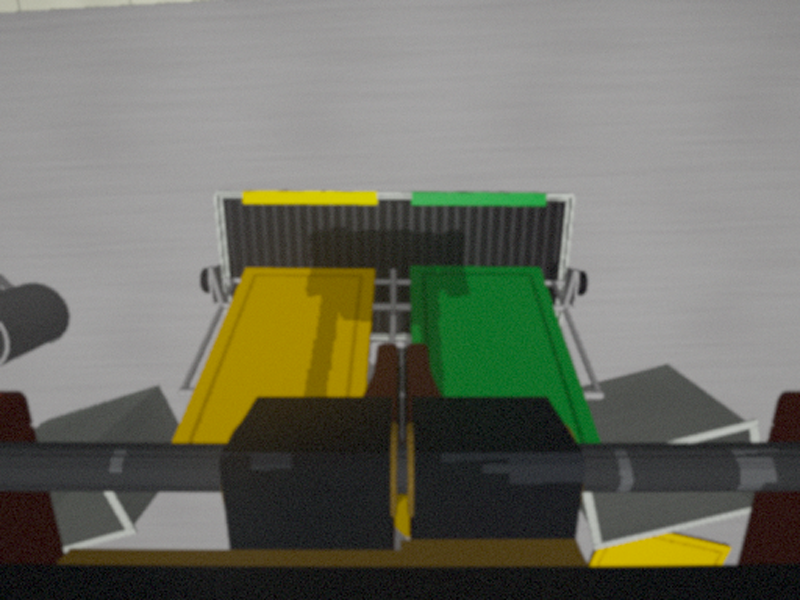

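```bash
cat >> meas.py <<'E'
def zoom(tag,x0,y0,x1,y1,k,feet=(4.5,9.5),out=None,lines=True):
    z=np.load(tag+'.npz'); im=cv2.imread('pics/'+tag+'.png')
    im=cv2.resize(im[y0:y1,x0:x1],None,fx=k,fy=k,interpolation=cv2.INTER_CUBIC)
    pf=lambda P:(wproj(z['M'],z['p'],P)+.5-np.array([x0,y0]))*k
    if lines:
        draw(im,pf,rackL,(255,0,255))
        for f,c in zip(feet,((255,255,255),(0,0,255))):
            for y in(-94,94): draw(im,pf,[bl(f,y)[2]],c)
    cv2.imwrite('pics/'+(out or tag+'z')+'.png',im)
E
python3 -c "
from meas import *
zoom('w22',130,118,380,220,3.2,out='w22z')
zoom('w22',200,160,300,220,8,out='w22y')
"
```

```text
(no output)
```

View pics/w22z.png

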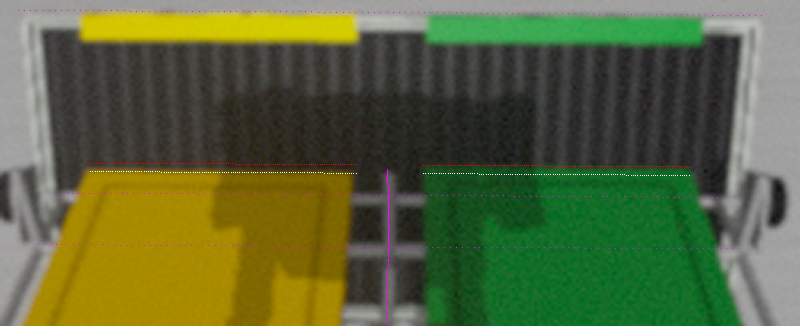

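View pics/w22y.png

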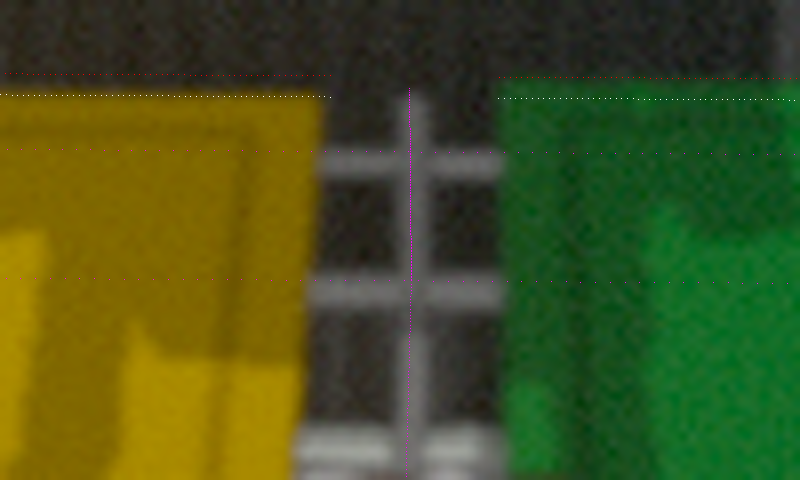

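```bash
cat >> ov.py <<'E'
def gor(x,y,z,yaw=-2.55): t=rk(x,y,z); go(*t,yaw)
def locr():
    o=get_obs(); p,M,a=tool(); d=p-rk(0,0,0); x=d[0]*np.cos(e)+d[1]*np.sin(e); y=-d[0]*np.sin(e)+d[1]*np.cos(e)
    print('rack x,y,z',round(x,1),round(y,1),round(p[2],1),'yaw',round(a,2),'F',o['ft_force'].round(1),'t',round(o['t'],2))
E
python3 -c "
from ov import *
locr(); gor(62,-95,400)
gor(62,-95,60)"
```

```text
rack x,y,z 50.7 -9.4 400.4 yaw -2.19 F [-0.   0.4 -0.7] t 24.25
at [700.5 -60.2 400.4] yaw -2.19 -> shift [0.0107 0.0856 0.0004] roll 0.0063 rows 3.0
at [700.5 -60.2 400.4] yaw -2.19 -> shift [0.0109 0.0856 0.3404] roll 0.0063 rows 9.0
```

Call:
{"method": "move_arm", "body": {
  "deltas": [
    [255,0.004,0.03,0,0.006],
    [255,0.008,0.06,0,0.006],
    [255,0.011,0.0855,0.01,0.006],
    [255,0.011,0.0855,0.045,0.006],
    [255,0.011,0.0855,0.085,0.006]
  ]
}}

```text
t: 24.67
ee_pos: [709.8, -148.3, 318.0]
orientation: [3.139, -0.073, 0.01]
ft_force: [0.3, 0.8, -0.9]
width: 0.3
```

```bash
python3 -c "
from ov import *
locr(); gor(62,-95,60)"
```

```text
rack x,y,z 63.9 -97.1 318.0 yaw -2.68 F [ 0.3  0.8 -0.9] t 24.67
at [ 709.8 -148.3  318. ] yaw -2.68 -> shift [-0.0036 -0.0024  0.2579] roll -0.0023 rows 7.0
```

Call:
{"method": "move_arm", "body": {
  "deltas": [
    [255,0,0,0.04,0],
    [255,0,0,0.08,0],
    [255,0,0,0.12,0],
    [255,0,0,0.16,0],
    [255,0,0,0.195,0]
  ]
}}

```text
t: 25.08
ee_pos: [707.5, -145.9, 118.2]
orientation: [-3.141, 0.07, 0.002]
ft_force: [0.5, -0.4, 0.4]
width: 0.6
```

Call:
{"method": "move_arm", "body": {
  "deltas": [
    [255,0,0,0.03,0],
    [255,0,0,0.055,0],
    [255,0,0,0.068,0],
    [255,0,0,0.074,0],
    [255,0,0,0.074,0]
  ]
}}

```text
t: 25.5
ee_pos: [707.9, -146.0, 45.8]
orientation: [-3.14, 0.071, 0.003]
ft_force: [-0.7, -0.1, -0.6]
width: 0.5
```

```bash
python3 -c "
from ov import *
locr(); gor(35,-95,46)
im=save('scene','s23'); cv2.imwrite('pics/s23b.png',cv2.resize(im[150:350,180:380],(800,600),interpolation=cv2.INTER_CUBIC))"
```

```text
rack x,y,z 61.9 -94.8 45.8 yaw -2.57 F [-0.7 -0.1 -0.6] t 25.5
at [ 707.9 -146.    45.8] yaw -2.57 -> shift [-0.0269  0.0002 -0.0002] roll -0.0004 rows 1.0
```

View pics/s23b.png

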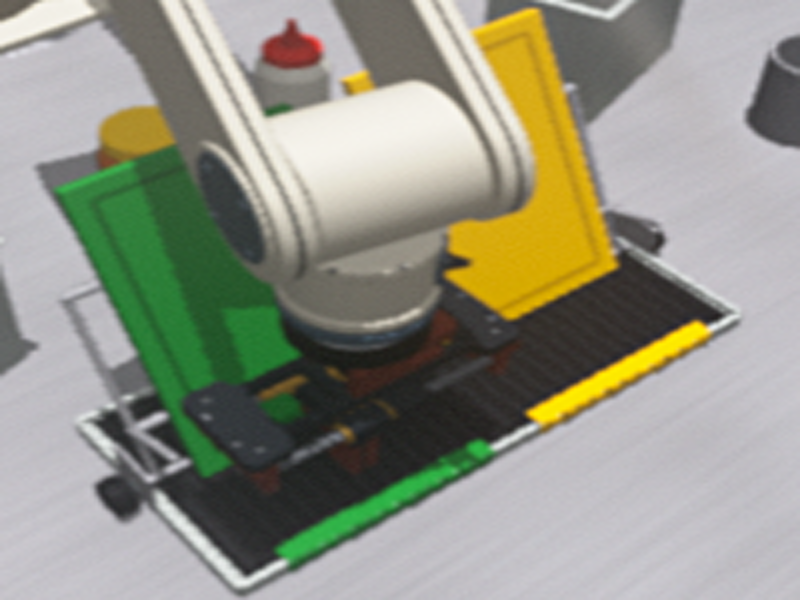

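```bash
python3 -c "
from h import *
o=get_obs(); q=o['qpos']; print(q.round(4)); 
D=[([.423793,1.630656],[267.244,-564.965,236.675]),([.4695,1.5123],[666.6,47.9,254.1]),(q[1:3],o['ee_pos'])]
A=[];b=[]
for (q2,q3),p in D:
    A+= [[1,0,np.sin(q2),np.sin(q2+q3)],[0,1,np.cos(q2),np.cos(q2+q3)]]; b+=[np.hypot(p[0],p[1]),p[2]]
s,res,rk,sv=np.linalg.lstsq(np.array(A),np.array(b),rcond=None); print(s,res,np.array(A)@s-b, sv)
print('forearm decl deg',np.degrees(q[1]+q[2])-90)
"
```

```text
[-0.2198  0.7851  1.4735  0.      0.8823  1.3959]
[-14.4534135   -4.56507016 511.41424291 488.3193819 ] [34.3365874] [ 3.17720765 -2.1440306  -3.73540567  2.31334475  0.55819802 -0.16931414] [2.46288209 2.42385867 0.19651818 0.14318379]
forearm decl deg 39.40845915232168
```

Call:
{"method": "move_arm", "body": {
  "deltas": [
    [255,-0.008,0,0,0],
    [255,-0.016,0,0,0],
    [255,-0.022,0,0,0],
    [255,-0.026,0,0,0],
    [255,-0.028,0,0,0]
  ]
}}

```text
t: 25.97
ee_pos: [679.7, -144.8, 47.5]
orientation: [3.141, -0.071, 0.001]
ft_force: [0.4, 0.2, 0.1]
width: 0.6
```

Call:
{"method": "move_arm", "body": {
  "deltas": [
    [255,-0.0015,0,0,0],
    [255,-0.003,0,0,0],
    [255,-0.0045,0,0,0]
  ]
}}

```text
t: 26.22
ee_pos: [676.0, -144.6, 46.9]
orientation: [3.141, -0.071, 0.001]
ft_force: [-0.0, 0.2, -0.7]
width: 0.7
```

```bash
python3 -c "
from meas import *
locr(); shot('w24')"
```

```text
rack x,y,z 30.0 -94.9 46.9 yaw -2.59 F [-0.   0.2 -0.7] t 26.22
[ 676.  -144.6   46.9] -2.59
```

View pics/w24b.png

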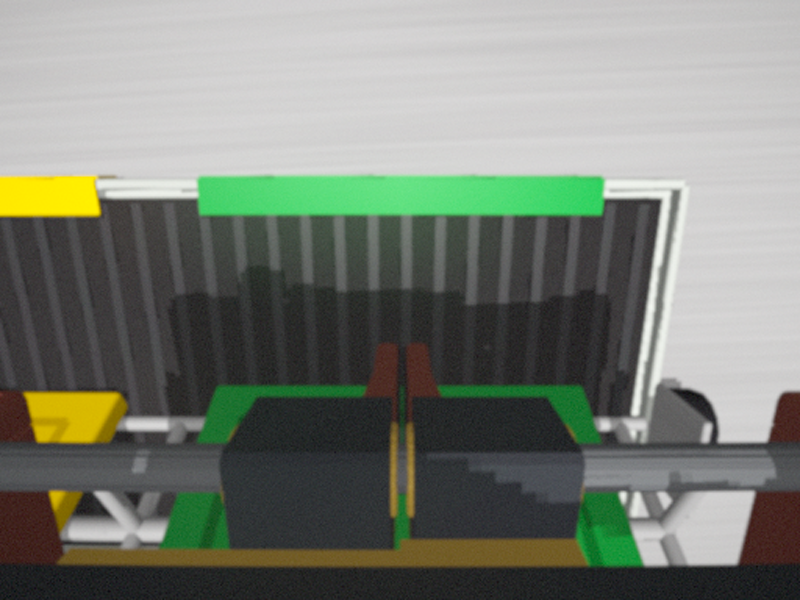

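Call:
{"method": "move_arm", "body": {
  "deltas": [
    [255,-0.001,0,0,0],
    [255,-0.002,0,0,0],
    [255,-0.003,0,0,0],
    [255,-0.004,0,0,0]
  ]
}}

```text
t: 26.6
ee_pos: [671.9, -144.4, 46.6]
orientation: [3.141, -0.071, -0.0]
ft_force: [-0.5, 0.5, 0.4]
width: 0.4
```

```bash
python3 -c "
from meas import *
locr(); shot('w25')"
```

```text
rack x,y,z 25.9 -94.9 46.6 yaw -2.59 F [-0.5  0.5  0.4] t 26.6
[ 671.9 -144.4   46.6] -2.59
```

View pics/w25b.png

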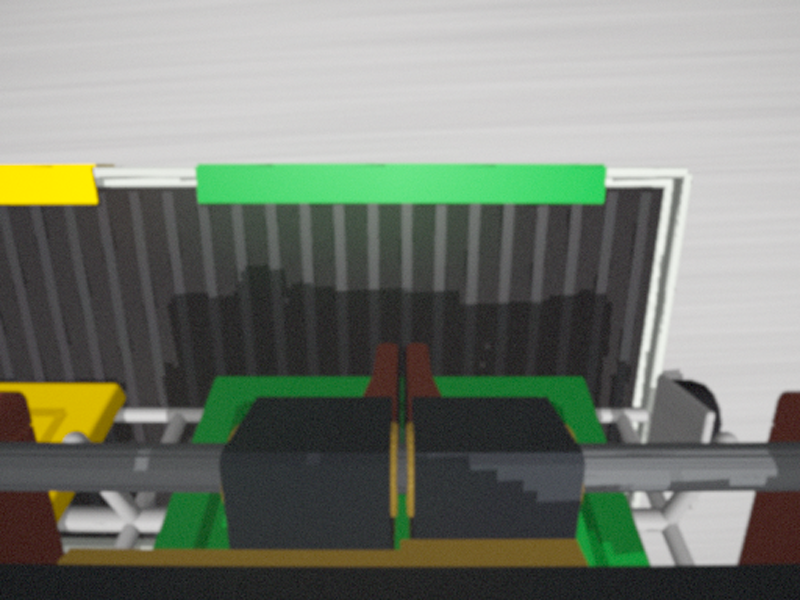

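Call:
{"method": "move_arm", "body": {
  "deltas": [
    [255,-0.001,0,0,0],
    [255,-0.002,0,0,0],
    [255,-0.003,0,0,0],
    [255,-0.004,0,0,0]
  ]
}}

```text
t: 26.98
ee_pos: [669.0, -144.4, 47.1]
orientation: [3.14, -0.071, 0.004]
ft_force: [3.9, 0.2, -1.5]
width: 0.7
```

```bash
python3 -c "
from meas import *
locr(); shot('w26')
def edge(tag):
    im=cv2.imread('pics/'+tag+'.png'); h=cv2.cvtColor(im,cv2.COLOR_BGR2HSV)
    g=cv2.inRange(h,(45,80,30),(80,255,255)); y=cv2.inRange(h,(15,120,60),(35,255,255))
    def top(m,cols): 
        r=[ (np.where(m[180:,c]>0)[0][0]+180) for c in cols if (m[180:,c]>0).any()]; return round(np.mean(r),2)
    v=im[:,85:120].astype(float).mean(2).mean(1); rod=[round(x,0) for x in v[250:285]]
    # yellow edge, rod peak
    seg=im[250:285,82:112].astype(float).sum(2).mean(1); w=np.clip(seg-seg.mean(),0,None); print(tag,'green',top(g,list(range(150,225))+list(range(285,360))),top(g,range(150,225)),top(g,range(285,360)),'yellow',top(y,range(30,68)),'rod',round((w*np.arange(250,285)).sum()/w.sum(),2),'strip', round(np.mean([np.where(g[:,c]>0)[0][0] for c in range(150,350)]),2))
for t in ('w24','w25','w26'): edge(t)
"
```

```text
rack x,y,z 23.0 -95.0 47.1 yaw -2.59 F [ 3.9  0.2 -1.5] t 26.98
[ 669.  -144.4   47.1] -2.59
w24 green 245.99 246.0 245.99 yellow 250.0 rod 271.2 strip 112.96
w25 green 240.0 240.0 240.0 yellow 244.0 rod 265.68 strip 105.0
w26 green 236.33 236.27 236.4 yellow 240.0 rod 261.66 strip 100.0
```

Call:
{"method": "move_arm", "body": {
  "deltas": [
    [255,-0.001,0,0,0],
    [255,-0.002,0,0,0],
    [255,-0.003,0,0,0],
    [255,-0.003,0,0,0]
  ]
}}

```text
t: 27.37
ee_pos: [665.2, -144.2, 47.0]
orientation: [3.141, -0.071, 0.001]
ft_force: [4.0, -0.6, 0.5]
width: 0.2
```

```bash
cat >> meas.py <<'E'
def edge(tag):
    im=cv2.imread('pics/'+tag+'.png'); h=cv2.cvtColor(im,cv2.COLOR_BGR2HSV)
    g=cv2.inRange(h,(45,80,30),(80,255,255)); y=cv2.inRange(h,(15,120,60),(35,255,255))
    def top(m,cols): 
        r=[ (np.where(m[180:,c]>0)[0][0]+180) for c in cols if (m[180:,c]>0).any()]; return round(np.mean(r),2)
    seg=im[245:285,82:112].astype(float).sum(2).mean(1); w=np.clip(seg-seg.mean(),0,None); print(tag,'green',top(g,range(150,225)),top(g,range(285,360)),'yellow',top(y,range(30,68)),'rod',round((w*np.arange(245,285)).sum()/w.sum(),2),'strip', round(np.mean([np.where(g[:,c]>0)[0][0] for c in range(150,350)]),2))
E
python3 -c "
from meas import *
locr(); shot('w27'); edge('w27')"
```

```text
rack x,y,z 19.1 -94.9 47.0 yaw -2.59 F [ 4.  -0.6  0.5] t 27.37
[ 665.2 -144.2   47. ] -2.59
w27 green 236.91 236.92 yellow 234.0 rod 256.17 strip 93.0
```

Call:
{"method": "move_arm", "body": {
  "deltas": [
    [255,-0.0005,0,0,0],
    [255,-0.001,0,0,0],
    [255,-0.001,0,0,0]
  ]
}}

```text
t: 27.67
ee_pos: [664.2, -144.1, 46.9]
orientation: [3.141, -0.071, 0.001]
ft_force: [4.2, 0.1, 1.1]
width: 0.4
```

```bash
python3 -c "
from meas import *
locr(); shot('w28'); edge('w28')"
```

```text
rack x,y,z 18.1 -94.9 46.9 yaw -2.59 F [4.2 0.1 1.1] t 27.67
[ 664.2 -144.1   46.9] -2.59
w28 green 236.87 236.95 yellow 233.0 rod 254.78 strip 91.0
```

View pics/w28b.png

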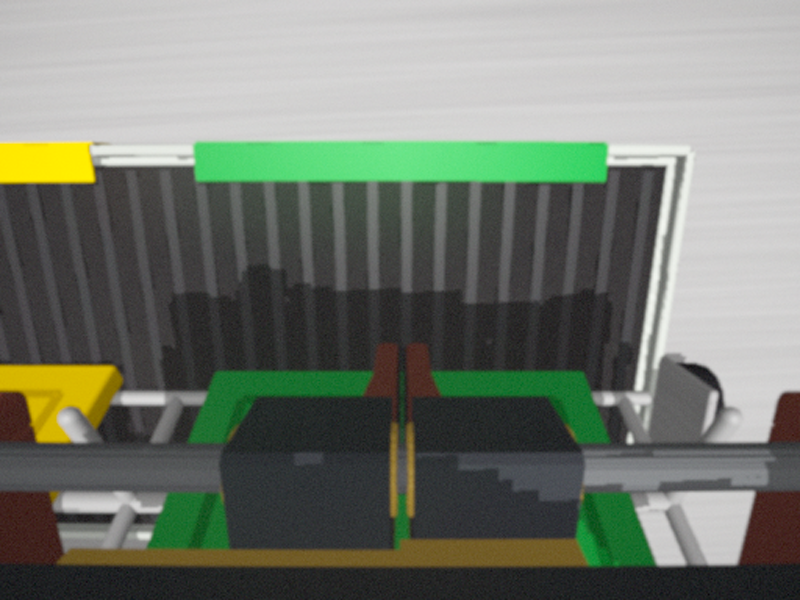

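Call:
{"method": "move_arm", "body": {
  "deltas": [
    [255,0.002,0,0,0],
    [255,0.01,0,0,0],
    [255,0.025,0,0,0],
    [255,0.045,0,0,0],
    [255,0.05,0,-0.01,0]
  ]
}}

```text
t: 28.13
ee_pos: [714.2, -146.0, 54.7]
orientation: [-3.14, 0.071, 0.005]
ft_force: [-1.0, 0.4, -0.3]
width: 0.6
```

Call:
{"method": "move_arm", "body": {
  "deltas": [
    [255,0,0,-0.04,0],
    [255,0,0,-0.08,0],
    [255,0,0,-0.12,0],
    [255,0,0,-0.16,0],
    [255,0,0,-0.2,0]
  ]
}}

```text
t: 28.55
ee_pos: [712.6, -146.1, 258.6]
orientation: [-3.14, 0.071, 0.004]
ft_force: [0.8, -0.1, -0.4]
width: 0.4
```

Call:
{"method": "move_arm", "body": {
  "deltas": [
    [255,0,-0.02,-0.04,0],
    [255,0,-0.05,-0.08,0],
    [255,0,-0.085,-0.12,0],
    [255,0,-0.085,-0.14,0],
    [255,0,-0.085,-0.14,0]
  ]
}}

```text
t: 28.97
ee_pos: [719.4, -58.4, 406.2]
orientation: [-3.141, 0.066, -0.017]
ft_force: [0.6, -0.5, 1.2]
width: 0.5
```

Call:
{"method": "move_arm", "body": {
  "deltas": [
    [255,0,0,0,0],
    [255,0,0,0,0],
    [255,0,0,0,0]
  ]
}}

```text
t: 29.22
ee_pos: [716.6, -61.9, 394.6]
orientation: [-3.141, 0.072, 0.006]
ft_force: [0.4, -0.5, 0.1]
width: 0.2
```

```bash
python3 -c "
from meas import *
locr(); shot('w30'); zoom('w30',130,118,380,220,3.2,out='w30z'); zoom('w30',200,160,300,220,8,out='w30y')
save('scene','s30')
im=cv2.imread('pics/s30.png'); cv2.imwrite('pics/s30b.png',cv2.resize(im,(800,600),interpolation=cv2.INTER_CUBIC))
for n in ['board_yellow','board_green','top_rail','squeeze_bottle','syrup_jar','steel_jug']:
    print(n,[(round(d['conf'],2),np.round(d['location']).tolist()) for d in place_of('scene',n)][:3])
print('ideal y',bk(9,94,123).round(0),'g',bk(9,-94,123).round(0))
"
```

```text
rack x,y,z 66.8 -10.5 394.6 yaw -2.62 F [ 0.4 -0.5  0.1] t 29.22
[716.6 -61.9 394.6] -2.62
board_yellow [(0.67, [219.0, -408.0, 8.0]), (0.61, [611.0, 52.0, 129.0]), (0.61, [620.0, 395.0, 2.0])]
board_green [(0.67, [600.0, -141.0, 131.0])]
top_rail [(0.86, [580.0, -48.0, 163.0])]
squeeze_bottle [(0.6, [376.0, 77.0, 0.0]), (0.43, [620.0, 394.0, 0.0])]
syrup_jar []
steel_jug [(0.7, [621.0, 393.0, 2.0])]
ideal y [611.  47. 131.] g [ 603. -140.  131.]
```

View pics/w30y.png

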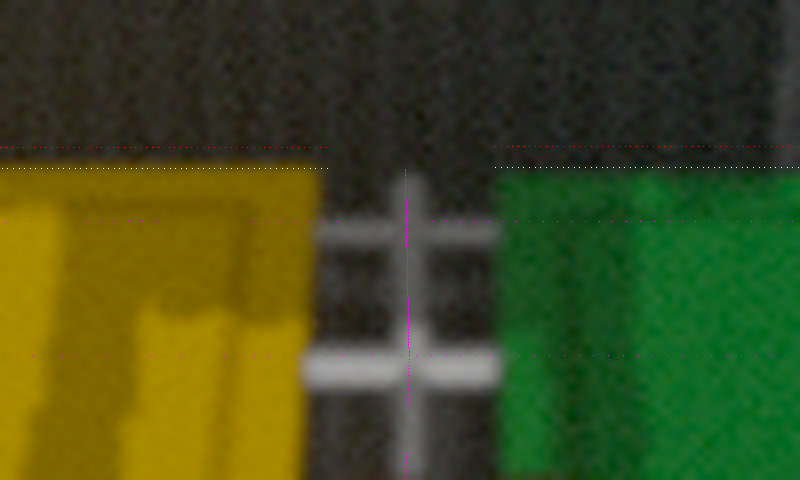

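View pics/s30b.png

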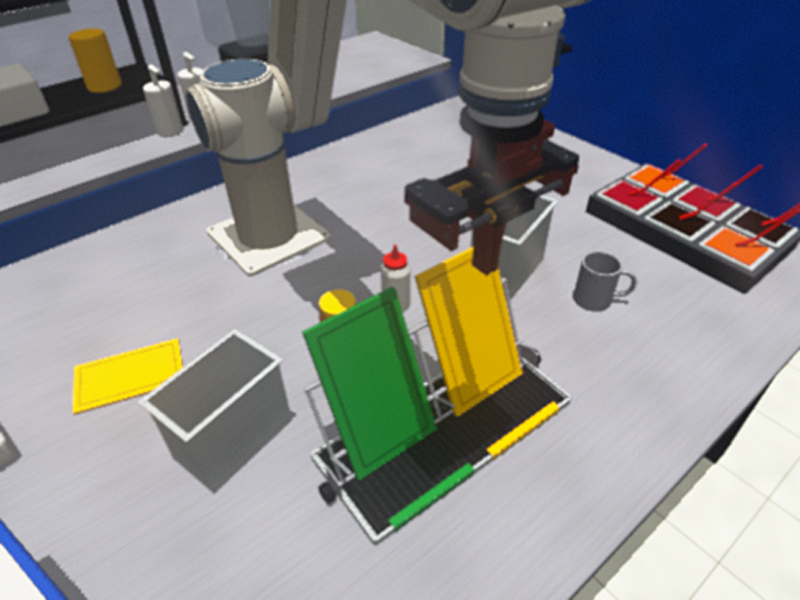

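```bash
python3 -c "
from h import *
print(get_obs()['t'],get_obs()['qvel'].round(3)); print(close_job())"
```

```text
29.6167 [ 0.001 -0.003 -0.002  0.001 -0.001  0.001]
the job is handed in; nothing more can be done
None
```

Both boards are leaning in the bays of their own colour, and I handed the job in at 29.6 s with the arm clear and still. No verdict comes back, so the figures below are my own last checks.

**How it was done:** I pushed each board upright in its pan with a partly closed gripper, then gripped it and carried it over. I set it on the mat at a contact force of about 8–9 N and leaned it onto the rails in loosened fingers. The green board's foot slid about 5 mm outward while the gripper was letting go. I pushed it back in with the closed fingertips, using about 4 N.

**Last checks:**

| | Yellow board | Green board |
|---|---|---|
| Foot distance from the pivot line (ideal 4.5 mm) | about 7.7 mm | about 5 mm |
| Lean beyond the back's slant, worked out from that foot position (limit about 3.7°) | about 1° | about 0.2° |
| Network position against the ideal board middle | within about 5 mm | within about 3 mm |

- **Rack, bottle and jug:** the top rail, squeeze bottle and steel jug were found within about 5 mm of where they started, which is about the network's error.
- **Syrup jar:** the network missed it in the last picture because it is partly hidden behind the green board. It looks upright and unmoved there.
- **Disagreements:**
  - The rack lines in the wrist pictures sat about 2 mm from my rack model, and about 13 mm off in one picture taken while the arm was still moving. I therefore measured the feet relative to the visible pivot rod.
  - Outline fits of each board's lean were inconsistent, at 23–24° for yellow and 21–26° for green, against a fitted back slant of 24.9°. I put little weight on them.

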